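Set up the chilled slide rack: pour in the beads, fit the cassettes, start the timer

ROBOT

A 6-joint arm with a two-finger parallel gripper is mounted at the origin on the work surface. World frame = base frame: x ahead of the robot, y to its left, z up, the work surface at z = 0. Lengths are in m, angles in rad, forces in N, time in s.
With the tool pointing down it reaches from about 0.375 to 0.9 m from the base axis. Payload 3.1 kg.
Tool frame: the origin (TCP) lies midway between the tips of the shut fingers; the grasp point (between the pads) lies 19 mm behind it (pinch_z is the distance from the TCP to the grasp point, in m); y points along the fingers, z is the direction in which the jaws open and shut, and the axes are right-handed (so a half turn about y gives the same grasp; the last joint's range is limited). The gripper opens to 87 mm and grips with 3 to 60 N. Pads are 19 mm wide; open, the fingers measure 117 mm over their backs; the gripper's body (75 mm by 190 mm) begins 51 mm behind the grasp point.
Start: joints at [-1.46, 0.527, 1.433, -0, 1.181, -0.178], TCP at [0.179, -0.599, 0.196] pointing down, gripper open.
Joint ranges: [-3.08, 3.08], [-0.75, 2.2], [0.22, 2.44], [-1.43, 4.57], [0, 2.65], [-2.85, 2.85]. Speed limits (rad/s): [2.79, 2.79, 3.14, 3.14, 3.14, 3.14].

INTERFACE

Orientations are given as a unit quaternion [x, y, z, w].
In Python, from rig import * gives the robot as it stands.
- The arm moves only by the tool drive_tool, never from a script. Its argument "plan" is a list of rows, each a list of 7 numbers: the shift along the tool's x, y, z in mm, then the turn, a rotation vector about the tool's x, y, z in degrees, then the finger opening in mm, from 0 to 87. A call has 1 to 10 rows; each row is the pose to reach, as a shift and turn from the pose commanded when the call began, along the tool's axes at that moment; what a row does not reach only later rows make up. A row lasts 1/10 s, in which the tool goes at most 50 mm and 8.59 degrees, less where a joint would pass 70% of its speed; a pose out of reach is approached as far as the arm can. A call with a gripper value outside its range is refused whole. The fingers move at their own pace and stop on an object; "newtons" is the grip in N (left out, the last holds). Time passes only in rows, so rows that repeat a pose let the fingers close. It gives the time, the measured TCP pose, the force and the opening at its end, in the units of the state.
- get_obs(): the state, without advancing time (a new reading comes with each control period).
- camera(name): name is "scene" or "top" or "wrist"; returns the picture (480x640x3 uint8, blue, green, red); there is no depth.
- get_calibration(name): a dict with "fx", "fy", "cx", "cy" (pixels), "origin" and "rotation" of the camera in the world; the wrist camera has in their place "tool_from_camera" (4x4, takes a point from camera to tool coordinates, whose origin is the TCP and whose axes are the tool frame's). Camera axes: x right, y down, z forward; pixel columns grow to the right and rows downward; lengths in m; the calibration is good to about 2 mm. The wrist camera is an equidistant fisheye: a pixel r from the principal point sees the ray r / f radians off the axis. A picture is of the moment at which its call begins: read the wrist's pose just before it. get_calibration takes no time and is no camera call.
- hand_in(): hands the job in, once; it reports no verdict.
Trained networks look in the newest picture that a camera, given by its name, has taken for a name from the list of things; names that differ only in an ending like _2 or _b are one class to them, and where a whole thing is asked for, a point or a joint stands for the part that bears it (a point fixed in the world has none). Each returns a list of dicts, best first, with "conf" (0 to 1); they miss things now and then, are a little off and sometimes report something else, mostly with a low value. They report only what shows in the picture. A call takes as long as a camera call. They do not tell look-alikes from the thing itself.
- spot_in(camera, target): "location" ([column, row] in pixels, amid what is visible of it).
- mark_of(camera, target): "location" ([column, row] in pixels: a listed point, or the origin of a listed thing).
The state is a dict: "time": time; "q": joint angles; "joint_velocities": joint speeds; "joint_torque": joint torques, N m; "position": TCP position; "tool_rot": TCP orientation; "ft_force": force on the tool from outside, world axes, zero at the start; "moment": the same for the moment, N m; "grip_width": finger opening in m.
Only numpy, scipy, OpenCV 4.12 (cv2) and the standard library are available. Lean on these libraries where they do the work, as an engineer would, in place of code of your own. Each camera call takes 0.05 s, during which the arm holds its last target. There are 200 camera calls.

TASK

Set up the chilled rack, the one with the blue cold pack on its rear deck: pour all the metal beads from the orange cup into that rack's trough and stand the empty cup upright back on its cork coaster, and put every slide cassette away by stepping it along the slots from the narrowest up and leaving it standing on the floor of the first slot that accepts it. When the beads and all the cassettes are in, press the timer's green button fully down to start it. Leave everything else on the bench where it is.

Things in the scene. Friction and masses are not known exactly. Their poses are not given: they have to be found in the camera images.
- rack_left: Fixed rack, robot's left (+y). Origin on the bench mid slot row. Four open-topped slots, 94 mm long (rack x), closed at both ends; floors 6 mm, wall tops 34 mm up; 31, 39, 47, 55 mm wide with centres at rack x = 0, y = -85.5, -40.5, +12.5, +73.5 mm. Behind them (+x): an open trough at -y and a deck at +y (x 98, y 52 mm, 20 mm high) with the blue cold pack or a white foam block.
- rack_left_trough (a point): Centre of the floor of this rack's open aluminium bead trough, 5 mm above the bench; inside 74 mm (rack x) x 94 mm (rack y), walls 5 mm thick, their tops 42 mm above the bench. Axes as the rack. Empty at the start.
- rack_right: Fixed rack, robot's right (-y). Origin on the bench mid slot row. Four open-topped slots, 94 mm long (rack x), closed at both ends; floors 6 mm, wall tops 34 mm up; 31, 39, 47, 55 mm wide with centres at rack x = 0, y = -85.5, -40.5, +12.5, +73.5 mm. Behind them (+x): an open trough at -y and a deck at +y (x 98, y 52 mm, 20 mm high) with the blue cold pack or a white foam block.
- rack_right_trough (a point): Centre of the floor of this rack's open aluminium bead trough, 5 mm above the bench; inside 74 mm (rack x) x 94 mm (rack y), walls 5 mm thick, their tops 42 mm above the bench. Axes as the rack. Empty at the start.
- cassette_a: Loose blue slide cassette, white band, 0.15 kg; may be absent. Body 82 mm (x) x 34 mm high; width (y) 26, 34, 42 or 50 mm, each once, which is not told; it fits slots 5 mm wider. On top, centred, a yellow grip tab 40 (x) x 12 (y) mm, 34 to 70 mm above the underside. Origin: centre of underside. Starts upright on the bench between the racks.
- cassette_b: Loose blue slide cassette, white band, 0.15 kg; may be absent. Body 82 mm (x) x 34 mm high; width (y) 26, 34, 42 or 50 mm, each once, which is not told; it fits slots 5 mm wider. On top, centred, a yellow grip tab 40 (x) x 12 (y) mm, 34 to 70 mm above the underside. Origin: centre of underside. Starts upright on the bench between the racks.
- cassette_c: Loose blue slide cassette, white band, 0.15 kg; may be absent. Body 82 mm (x) x 34 mm high; width (y) 26, 34, 42 or 50 mm, each once, which is not told; it fits slots 5 mm wider. On top, centred, a yellow grip tab 40 (x) x 12 (y) mm, 34 to 70 mm above the underside. Origin: centre of underside. Starts upright on the bench between the racks.
- cassette_d: Loose blue slide cassette, white band, 0.15 kg; may be absent. Body 82 mm (x) x 34 mm high; width (y) 26, 34, 42 or 50 mm, each once, which is not told; it fits slots 5 mm wider. On top, centred, a yellow grip tab 40 (x) x 12 (y) mm, 34 to 70 mm above the underside. Origin: centre of underside. Starts upright on the bench between the racks.
- cold_pack: Blue cold pack, 50 x 80 x 25 mm, fixed on the deck of the chilled rack. Origin under its centre.
- coaster: Fixed round cork coaster, 90 mm across, 4 mm thick; the bead cup starts on it. Origin on the bench under its centre.
- bead_cup: Orange open square plastic cup with straight sides, 64 x 64 mm outside (its x, y), 85 mm high, walls and floor 3 mm, 80 g; holds six beads at the start. Origin: centre of its underside; z to its mouth.
- bead1_center (a point): Centre of a loose metal thermal bead, a ball 18 mm across, 10 g. Starts in the cup.
- bead2_center (a point): Centre of a loose metal thermal bead, a ball 18 mm across, 10 g. Starts in the cup.
- bead3_center (a point): Centre of a loose metal thermal bead, a ball 18 mm across, 10 g. Starts in the cup.
- bead4_center (a point): Centre of a loose metal thermal bead, a ball 18 mm across, 10 g. Starts in the cup.
- bead5_center (a point): Centre of a loose metal thermal bead, a ball 18 mm across, 10 g. Starts in the cup.
- bead6_center (a point): Centre of a loose metal thermal bead, a ball 18 mm across, 10 g. Starts in the cup.
- timer_button (a joint): Press depth of the green button, 0 out to 0.006 m fully down; it springs back, fully down takes 5 N.
- timer_button_top (a point): Centre of the top of the green button (34 mm across) of the bench timer, pressed straight down. The timer is a fixed white case, 64 x 84 x 22 mm, at the far end between the racks.
- petri_dish: Bystander: glass dish, 90 mm across, 16 mm high. Origin under its centre.
- marker_pen: Bystander: black pen lying down, 16 mm thick, 130 mm long. Origin under its centre.
- sample_jar: Bystander: squat jar with a blue cap, 68 mm across, 75 mm high. Origin under its centre.
- sponge_pad: Bystander: yellow pad 90 x 60 x 20 mm. Origin under its centre.
Not all that is in view belongs to the job. What is shaped like the cassette_d but pink or red is not meant. What is shaped like the part that bears timer_button but pink is not meant.

How it is judged:
By the outcome, as a careful person would: the job done as asked, in the order asked, and still so for the second after the job is handed in, with the robot touching nothing.
Of cassette_a, cassette_b, cassette_c, cassette_d only 3 to 4 are there at a start; the rules pass over those that are not, and their reading is None.
At some moment in a run one of cassette_a, cassette_b, cassette_c, cassette_d may be knocked a few centimetres aside while the robot is not near it.
It also fails if it takes over 208 s, if anything falls off the work surface, if the arm or the gripper's body presses on something with over 40 N, if the wrist force passes 120 N, or if a joint passes its speed limit or range.

## Working session

There is one attempt and no reset: what is moved stays moved. The work goes in short steps, Python scripts to look and compute and a tool call to move; the robot and the scene stay as the last step left them, time stands still between calls to the robot, and variables do not carry over. Pictures are saved under pics/ and viewed, about 12 in all and at most 16, crops included, and the job is handed in when it is done.

Besides the shell and the picture viewer there is one more tool, called after "Emit:" as name(argument=value, ...) on one line, values as JSON. drive_tool: Moves the arm, as the interface text tells. Its arguments: {"type":"object","properties":{"plan":{"type":"array","items":{"type":"array","items":{"type":"number"}}},"newtons":{"type":"number"}},"required":["plan"]}

```bash
mkdir -p pics; ls; python3 - <<'E'
from rig import *
import cv2
for n in ("top","scene"):
    cv2.imwrite(f"pics/{n}0.png",camera(n)); c=get_calibration(n); print(n,c)
print(get_calibration("wrist")); print(get_obs())
E
```

```text
pics
top {'fx': 496.7330855343593, 'fy': 496.7330855343593, 'cx': 320.4300425070044, 'cy': 248.0514552020568, 'origin': array([0.45459617, 0.05093406, 1.04036088]), 'rotation': array([ 0.71554511, -0.69700068,  0.03061994, -0.03532233])}
scene {'fx': 614.5152151624629, 'fy': 614.5152151624629, 'cx': 309.3080897099989, 'cy': 248.4181387261959, 'origin': array([ 1.15134823, -0.360838  ,  1.09400691]), 'rotation': array([ 0.83962189,  0.45146435, -0.14026161, -0.2674728 ])}
{'fx': 371.64829954431775, 'fy': 371.64829954431775, 'cx': 323.15499519865796, 'cy': 236.71993198886855, 'tool_from_camera': array([[-1.36342684e-04,  9.65729207e-01,  2.59551691e-01,
        -6.99687173e-02],
       [ 2.37110709e-04, -2.59551655e-01,  9.65729197e-01,
        -1.88873780e-01],
       [ 9.99999963e-01,  1.93212596e-04, -1.93596768e-04,
         9.83644044e-04],
       [ 0.00000000e+00,  0.00000000e+00,  0.00000000e+00,
         1.00000000e+00]])}
{'time': 0.1, 'q': array([-1.45948724e+00,  5.28388757e-01,  1.43378271e+00,  6.11232171e-06,
        1.18138183e+00, -1.78512623e-01]), 'joint_velocities': array([ 1.10526938e-03, -3.75754220e-03, -2.66093802e-03, -1.40165614e-03,
       -4.86956909e-04, -2.06979407e-05]), 'joint_torque': array([ 2.80518807e-04, -4.40984344e+01, -1.77150142e+01,  6.35021925e-02,
        5.33564086e-02, -3.92735990e-05]), 'position': array([ 0.17855577, -0.59821103,  0.19555725]), 'tool_rot': array([-0.10208305,  0.70038796, -0.69900249,  0.10213362]), 'ft_force': array([ 0.01632871, -0.25495778, -0.44453124]), 'moment': array([-0.02270372, -0.03023076, -0.01013627]), 'grip_width': 0.08749919093467376}
```

View pics/top0.png

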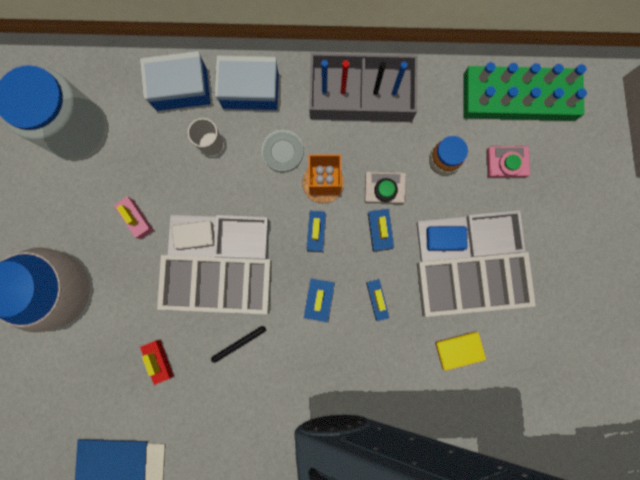

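View pics/scene0.png

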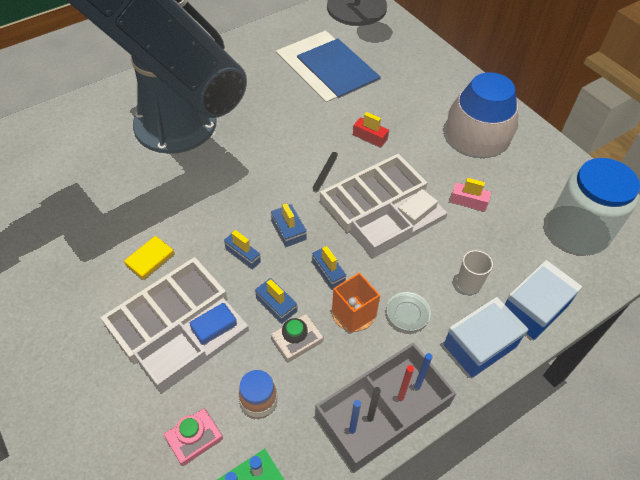

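Chilled rack is the image-right one in top view: blue cold pack at (447,238), versus white foam at (193,235). Cassettes are at (316,231), (381,230), (320,300) and (377,300). The red and pink lookalikes at (157,362) and (133,217) are outside the racks. The white timer is at (386,188); the pink one at (510,162) is the decoy. The cup is at (324,175).

```bash
cat > h.py <<'E'
from rig import *
import cv2, numpy as np, json
from scipy.spatial.transform import Rotation as R
def ray(name,px,obs=None):
    c=get_calibration(name); px=np.asarray(px,float)
    v=np.array([(px[0]-c['cx'])/c['fx'],(px[1]-c['cy'])/c['fy']])
    if name=='wrist':
        obs=obs or get_obs(); t=np.linalg.norm(v); d=np.r_[v*np.sin(t)/max(t,1e-9),np.cos(t)]
        T=c['tool_from_camera']; Rt=R.from_quat(obs['tool_rot']).as_matrix()
        return obs['position']+Rt@T[:3,3], Rt@T[:3,:3]@d
    return c['origin'], R.from_quat(c['rotation']).as_matrix()@np.r_[v,1]
def at(name,px,z,obs=None):
    o,d=ray(name,px,obs); return o+d*(z-o[2])/d[2]
def proj(name,p,obs=None):
    c=get_calibration(name)
    if name=='wrist':
        obs=obs or get_obs(); T=c['tool_from_camera']
        q=R.from_quat(obs['tool_rot']).as_matrix().T@(np.asarray(p)-obs['position'])
        q=T[:3,:3].T@(q-T[:3,3]); t=np.arctan2(np.hypot(q[0],q[1]),q[2]); v=q[:2]/np.hypot(q[0],q[1])*t
    else:
        q=R.from_quat(c['rotation']).as_matrix().T@(np.asarray(p)-c['origin']); v=q[:2]/q[2]
    return np.array([c['cx']+c['fx']*v[0],c['cy']+c['fy']*v[1]])
def down(yaw):
    """tool pointing down; tool x horizontal at world angle yaw, tool y = -Z"""
    x=np.array([np.cos(yaw),np.sin(yaw),0]); y=np.array([0,0,-1.]); return R.from_matrix(np.c_[x,y,np.cross(x,y)])
def delta(pos,rot,base=None):
    o=get_obs(); p0,r0=base if base else (o['position'],R.from_quat(o['tool_rot']))
    return np.round(np.r_[r0.inv().apply(np.asarray(pos)-p0)*1e3, np.degrees((r0.inv()*rot).as_rotvec())],1)
def yawof(o=None):
    o=o or get_obs(); m=R.from_quat(o['tool_rot']).as_matrix(); return np.arctan2(m[1,0],m[0,0])
def rects(name,img,lo,hi,z,amin,obs=None,poly=None):
    """colour blobs -> minAreaRect in the world plane z: centre, long side angle, long, short"""
    m=cv2.inRange(cv2.cvtColor(img,cv2.COLOR_BGR2HSV),lo,hi); out=[]
    n,l,s,c=cv2.connectedComponentsWithStats(m)
    for i in range(1,n):
        if s[i,4]<amin: continue
        cn=max(cv2.findContours((l==i).astype(np.uint8),0,1)[0],key=len)[:,0]
        w=np.array([at(name,p,z,obs)[:2] for p in cn],np.float32)
        (cx,cy),(a,b),t=cv2.minAreaRect(w*1000); t=np.radians(t)
        if a<b: a,b,t=b,a,t+np.pi/2
        out.append((np.round(c[i]),np.round([cx,cy],1),round(float(np.degrees((t+np.pi/2)%np.pi-np.pi/2)),1),round(a),round(b)))
    return out
Y=((22,120,120),(35,255,255)); B=((100,120,40),(125,255,255))
E
python3 - <<'E'
from h import *
im=camera('top')
for k,z in ((Y,.07),(B,.034)):
    for r in rects('top',im,*k,z,40): 
        if 90<r[0][0]<560 and 120<r[0][1]<380: print(r)
for t,z in (('rack_right',0),('rack_right_trough',.005),('rack_left',0),('coaster',0),('bead_cup',.004),('timer_button_top',.03),('cold_pack',.02),('cassette_a',0),('bead1_center',.016)):
    for d in mark_of('top',t)[:5]: print(t,np.round(d['location']),round(d['conf'],2),np.round(at('top',d['location'],z)*1e3)[:2])
big=cv2.resize(im[195:330,290:545],None,fx=3.1,fy=3.1,interpolation=cv2.INTER_CUBIC); cv2.imwrite('pics/rack.png',big)
print('yaw tool',yawof())
E
```

```text
(array([124., 214.]), array([602.7, 447.9]), 36.4, 40, 12)
(array([383., 227.]), array([590.3, -62.8]), 8.9, 40, 13)
(array([316., 228.]), array([583.7,  69.2]), -3.1, 38, 12)
(array([319., 300.]), array([444.3,  59.4]), -8.8, 38, 11)
(array([379., 300.]), array([447.7, -58.6]), 15.0, 38, 12)
(array([460., 351.]), array([ 354.5, -215.6]), -74.0, 86, 57)
(array([148., 365.]), array([311.4, 384.3]), 23.4, 40, 13)
(array([452., 150.]), array([ 758.1, -208.5]), -44.8, 61, 59)
(array([316., 232.]), array([583.8,  69. ]), -3.5, 81, 32)
(array([380., 230.]), array([590.1, -62.8]), 8.5, 80, 41)
(array([447., 238.]), array([ 575.9, -197.4]), -88.5, 80, 45)
(array([319., 300.]), array([443.9,  59.4]), -8.5, 79, 48)
(array([376., 300.]), array([447.4, -58.4]), 15.8, 79, 25)
rack_right [474. 283.] 0.78 [ 488. -263.]
rack_right [462. 351.] 0.21 [ 346. -237.]
rack_right_trough [493. 236.] 0.57 [ 586. -302.]
rack_left [218. 284.] 0.86 [470. 270.]
rack_left [323. 182.] 0.48 [694.  58.]
coaster [324. 184.] 0.83 [688.  56.]
coaster [237. 342.] 0.5 [353. 226.]
bead_cup [321. 180.] 0.67 [695.  63.]
timer_button_top [515. 162.] 0.67 [ 737. -340.]
timer_button_top [387. 188.] 0.5 [676. -75.]
cold_pack [443. 238.] 0.9 [ 578. -193.]
cold_pack [377. 232.] 0.34 [587. -57.]
cold_pack [324. 178.] 0.24 [696.  55.]
cassette_a [162. 357.] 0.87 [318. 381.]
cassette_a [138. 220.] 0.78 [602. 447.]
cassette_a [378. 234.] 0.77 [585. -62.]
cassette_a [323. 300.] 0.68 [444.  52.]
cassette_a [372. 299.] 0.62 [449. -51.]
yaw tool -2.851841834295916
```

View pics/rack.png

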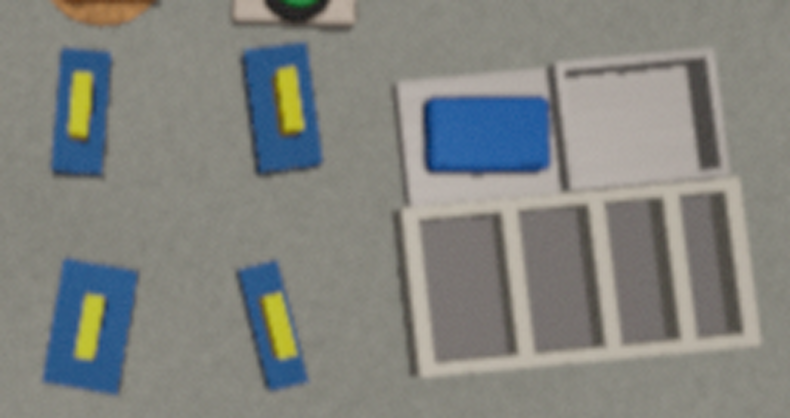

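```bash
python3 - <<'E'
from h import *
c=np.array([(403,208),(738,178),(758,343),(418,376)])/3.1+[290,195]
w=np.array([at('top',p,.034)[:2] for p in c])
print(np.round(w*1e3,1),np.round(w.mean(0)*1e3,1)); 
for a,b in((1,0),(2,3)): v=w[b]-w[a];print('y-axis yaw',np.degrees(np.arctan2(-v[0],v[1])))
for a,b in((3,0),(2,1)): v=w[b]-w[a];print('x yaw',np.degrees(np.arctan2(v[1],v[0])))
print('to view', delta([.44,-.26,.30],down(np.radians(180))), delta([.44,-.26,.30],down(0)))
E
```

```text
[[ 525.3 -143.7]
 [ 550.7 -362.4]
 [ 443.7 -374. ]
 [ 416.6 -154.2]] [ 484.1 -258.6]
y-axis yaw 6.621751198692958
y-axis yaw 7.025416588936629
x yaw 5.543858679442528
x yaw 6.185176330054563
to view [-347.3 -103.5 -250.1    0.    16.6   -0. ] [-347.3 -103.5 -250.1   -0.  -163.4   -0. ]
```

Emit:
drive_tool(plan=[[-100,-103,-70,0,5,0,60],[-347,-103,-250,0,17,0,60],[-347,-103,-250,0,17,0,60],[-347,-103,-250,0,17,0,60],[-347,-103,-250,0,17,0,60],[-347,-103,-250,0,17,0,60],[-347,-103,-250,0,17,0,60],[-347,-103,-250,0,17,0,60],[-347,-103,-250,0,17,0,60],[-347,-103,-250,0,17,0,60]])

```text
time: 1.6
position: [0.4428, -0.256, 0.301]
tool_rot: [-0.001, -0.707, 0.707, -0.001]
ft_force: [0.1, -0.6, -0.4]
grip_width: 0.0597
```

```bash
python3 - <<'E'
from h import *
o=get_obs(); im=camera('wrist'); print(o['time'],o['position'],np.degrees(yawof(o)),o['q'],o['ft_force'])
cv2.imwrite('pics/w1.png',im)
E
```

```text
1.6 [ 0.44278965 -0.25600721  0.3009958 ] -179.98826653632275 [-0.7445533   0.25572696  1.57380657  0.00246074  1.3093367   0.82540558] [ 0.09759722 -0.60815634 -0.4024619 ]
```

View pics/w1.png

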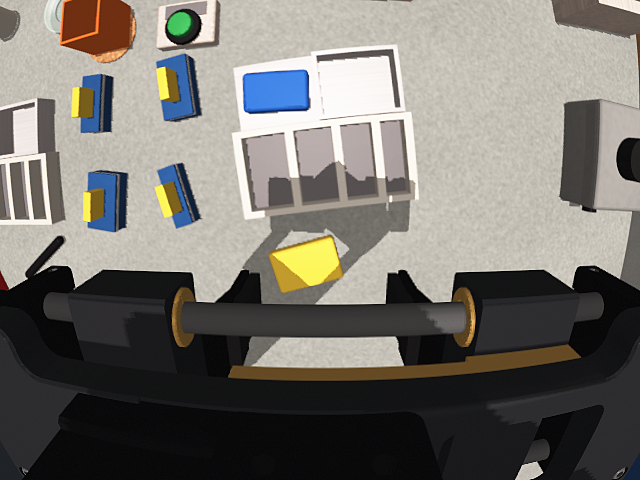

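Wrist view: rack slots at about (325,160), cold pack at (276,91), cassettes at (91,103), (178,88), (105,200) and (178,195), white timer with green button at (183,27). I'll fit the rack pose on this picture and the top one.

```bash
cat > fitrack.py <<'E'
from h import *
from scipy.optimize import minimize
S=[(-85.5,31),(-40.5,39),(12.5,47),(73.5,55)]
def pts():
    P=[];W=[]
    for y,w in S:
        for sgn in(-1,1):
            for x in np.arange(-40,41,4):
                P+= [(x,y+sgn*(w/2+2)),(x,y+sgn*(w/2-3))]; W+=[1,-1]
        for t in np.arange(-w/2+4,w/2-3,4):
            for sgn in(-1,1): P+=[(sgn*49.5,y+t),(sgn*44,y+t)]; W+=[1,-1]
    return np.array(P)/1e3,np.array(W)
P,W=pts()
def fit(name,im,obs,p0):
    g=cv2.GaussianBlur(cv2.cvtColor(im,cv2.COLOR_BGR2GRAY),(0,0),1.0).astype(np.float32)
    g=np.minimum(g,200)
    def cost(p):
        c,s=np.cos(p[2]*.1),np.sin(p[2]*.1)
        u=np.array([proj(name,[p[0]/10+c*x-s*y,p[1]/10+s*x+c*y,.034],obs) for x,y in P],np.float32)
        v=cv2.remap(g,u[:,:1],u[:,1:],1)[:,0]; return -(v*W).sum()/len(W)
    best=min((minimize(cost,np.array(p0)*10+d,method='Nelder-Mead',options=dict(initial_simplex=np.array(p0)*10+d+np.array([[0,0,0],[.05,0,0],[0,.05,0],[0,0,.3]]),maxiter=70)) for d in ([0,0,0],[-.06,.04,.1],[.05,-.05,-.1])),key=lambda r:r.fun)
    return best.x/10*[1e3,1e3,np.degrees(1)],best.fun   # mm mm deg (x[2]*.1 rad)
E
cat >> fitrack.py <<'E'
if __name__=='__main__':
    o=get_obs()
    # p[2] scaled so that angle = p[2]*.1 rad
    for n in('wrist','top'):
        im=camera(n); r,f=fit(n,im,o,[.484,-.259,.112]); print(n,np.round(r,1),f)
E
python3 fitrack.py
python3 - <<'E'
from h import *
o=get_obs(); im=cv2.imread('pics/w1.png')
for k,z in ((Y,.07),(B,.034)):
    for r in rects('wrist',im,*k,z,60,o): print(r)
E
```

```text
(array([163.,  83.]), array([586.5, -72. ]), 8.1, 40, 12)
(array([172.,  89.]), array([579.1, -84.3]), 7.8, 31, 12)
(array([ 75., 102.]), array([581.2,  60.8]), -3.8, 39, 12)
(array([ 87., 103.]), array([577.8,  41.5]), -5.3, 38, 18)
(array([163., 201.]), array([444. , -66.6]), 15.3, 39, 12)
(array([172., 198.]), array([447.8, -79.7]), 17.1, 36, 11)
(array([ 87., 205.]), array([445.2,  49.8]), -26.3, 50, 21)
(array([ 98., 205.]), array([441.8,  33.5]), -8.5, 36, 15)
(array([306., 264.]), array([ 363.5, -239.5]), -74.2, 79, 56)
(array([178.,  88.]), array([586.5, -72. ]), 8.2, 81, 42)
(array([193.,  90.]), array([578.9, -98.2]), -14.5, 83, 33)
(array([276.,  91.]), array([ 571. , -203.6]), -88.4, 80, 51)
(array([ 93., 104.]), array([580.7,  59.5]), -3.8, 80, 34)
(array([107., 103.]), array([576.5,  30.7]), -3.7, 77, 12)
(array([176., 195.]), array([443.9, -67.1]), 15.3, 80, 26)
(array([188., 191.]), array([449.8, -87.1]), 14.7, 75, 7)
(array([121., 198.]), array([450.5,  19. ]), 20.1, 89, 45)
(array([105., 200.]), array([440.5,  51. ]), -8.2, 81, 50)
(array([634., 470.]), array([ -329
[... 786 characters left out ...]
key=lambda r:r.fun)
              ~~~~~~~~^^^^^^^^^^^^^^^^^^^^^^^^^^^^^^^^^^^^^^^^^^^^^^^^^^^^^^^^^^^^^^^^^^^^^^^^^^^^^^^^^^^^^^^^^^^^^^^^^^^^^^^^^^^^^^^^^^^^^^^^^^^^^^^^^^^^^^^^^^^^^^^^^^^^^^^^^
    res = _minimize_neldermead(fun, x0, args, callback, bounds=bounds,
                               **options)
    fxr = func(xr)
    fx = function(np.copy(x), *(wrapper_args + args))
  File "fitrack.py", line 19, in cost
    u=np.array([proj(name,[p[0]/10+c*x-s*y,p[1]/10+s*x+c*y,.034],obs) for x,y in P],np.float32)
                ~~~~^^^^^^^^^^^^^^^^^^^^^^^^^^^^^^^^^^^^^^^^^^^^^^^^^
  File "h.py", line 15, in proj
    c=get_calibration(name)
ValueError: time passes only in moves, steps and waits
```

```bash
python3 - <<'E'
s=open('h.py').read()
s=s.replace("def ray(","import functools\n_gc=get_calibration\nget_calibration=functools.lru_cache(None)(lambda n:_gc(n))\ndef ray(",1)
open('h.py','w').write(s)
E
python3 fitrack.py
python3 - <<'E'
from h import *
o=get_obs(); print(o['time'],o['position'])
print(delta([.445,-.065,.20],down(np.radians(180+15.4))))
E
```

```text
wrist [ 484.3 -260.3    6.9] -31.673067220052083
top [ 484.9 -258.4    6.8] -19.04140625
1.8 [ 0.43914729 -0.26076443  0.29922925]
[  -4.4   99.2 -195.8   -0.   -15.8    0. ]
```

Emit:
drive_tool(plan=[[-4,50,-100,0,-8,0,40],[-5,99,-198,0,-16,0,40],[-5,99,-198,0,-16,0,40],[-5,99,-198,0,-16,0,40],[-5,99,-198,0,-16,0,40],[-5,99,-198,0,-16,0,40],[-5,99,-198,0,-16,0,40],[-5,99,-198,0,-16,0,40]], newtons=12)

```text
time: 2.6
position: [0.447, -0.0643, 0.201]
tool_rot: [0.095, -0.7, 0.701, -0.096]
ft_force: [-0.4, 0.3, 0.4]
grip_width: 0.0401
```

```bash
cat > cas.py <<'E'
from h import *
def cas(n='wrist'):
    o=get_obs(); im=camera(n); o2=get_obs()
    if n=='wrist' and np.linalg.norm(o['position']-o2['position'])>1e-3: print('moving',o['position'],o2['position'])
    for k,z in ((Y,.07),(B,.034)):
        for r in rects(n,im,*k,z,150 if n=='wrist' else 40,o):
            if 380<r[1][0]<680 and -400<r[1][1]<130 : print('YB'[z<.05],r)
    return o2
if __name__=='__main__':
    import sys
    for n in sys.argv[1:]: print(n); o=cas(n)
    print(o['time'],o['position'],np.degrees(yawof(o)),o['ft_force'],o['grip_width'])
E
python3 cas.py wrist top
```

```text
wrist
Y (array([222.,  38.]), array([581.9,  62.8]), -3.5, 44, 22)
Y (array([368.,  63.]), array([590.3, -65.1]), 8.3, 40, 12)
Y (array([190., 189.]), array([443.1,  58.4]), -9.0, 40, 12)
Y (array([203., 185.]), array([447.3,  46.9]), 1.3, 39, 12)
Y (array([319., 217.]), array([448.9, -60.7]), 15.5, 43, 12)
B (array([231.,  49.]), array([583.1,  67.5]), -3.3, 83, 35)
B (array([248.,  55.]), array([579.2,  45.6]), -3.3, 77, 5)
B (array([362.,  73.]), array([590.3, -65.2]), 8.6, 82, 42)
B (array([483., 128.]), array([ 575.4, -199.4]), -88.3, 87, 52)
B (array([207., 182.]), array([443.2,  57.8]), -8.3, 82, 50)
B (array([229., 179.]), array([454.2,  33. ]), 21.5, 88, 40)
B (array([319., 206.]), array([446.9, -61.1]), 15.0, 80, 25)
top
Y (array([383., 227.]), array([590.1, -62.8]), 8.0, 40, 13)
Y (array([316., 228.]), array([583.8,  68.4]), 1.5, 38, 12)
Y (array([319., 300.]), array([443.8,  59.3]), -8.8, 37, 11)
B (array([316., 232.]), array([584. ,  69.2]), -3.3, 80, 32)
B (array([380., 230.]), array([590.3, -62.7]), 8.5, 80, 41)
B (array([447., 238.]), array([ 575.9, -197.4]), -88.5, 80, 45)
B (array([319., 300.]), array([443.8,  59.5]), -8.5, 78, 48)
2.7 [ 0.44684526 -0.06403695  0.20105077] -164.5360065792198 [ 0.58686865 -0.76327968  0.38508216] 0.03983622493670916
```

Emit:
drive_tool(plan=[[-1,50,-3,0,0,0,40],[-1,100,-3,0,0,0,40],[-1,145,-3,0,0,0,40],[-1,161,-3,0,0,0,40],[-1,161,-3,0,0,0,40],[-1,161,-3,0,0,0,0],[-1,161,-3,0,0,0,0],[-1,161,-3,0,0,0,0],[-1,161,-3,0,0,0,0]], newtons=12)

```text
time: 3.6
position: [0.4471, -0.0594, 0.0406]
tool_rot: [0.095, -0.7, 0.701, -0.097]
ft_force: [-0.1, 0.3, 0.1]
grip_width: 0.0157
```

Emit:
drive_tool(plan=[[0,-30,0,0,0,0,0],[0,-80,0,0,0,0,0],[0,-80,0,0,0,0,0],[0,-80,0,0,0,0,0]])

```text
time: 4.0
position: [0.4473, -0.0594, 0.121]
tool_rot: [0.095, -0.7, 0.701, -0.097]
ft_force: [-1.1, -0.2, 0.4]
grip_width: 0.0005
```

```bash
python3 - <<'E'
from h import *
o=get_obs(); print(o['time'],o['position'],np.degrees(yawof(o)),o['ft_force'],o['grip_width'],o['q'])
print(delta([.4948,-.3445,.12],down(np.radians(186.85))))
E
```

```text
4.0 [ 0.44725852 -0.05936524  0.12103941] -164.3792895627345 [-1.1020205  -0.19989862  0.40362816] 0.0005063170547816369 [-3.80514513e-01  4.21336218e-01  1.93752817e+00 -3.45460871e-05
  7.78209252e-01  9.17678475e-01]
[ 3.100e+01  1.700e+00  2.874e+02 -1.000e-01  8.800e+00 -2.000e-01]
```

```bash
python3 cas.py wrist
```

```text
wrist
moving [ 0.44725852 -0.05936524  0.12103941] [ 0.44612074 -0.05893505  0.11989893]
Y (array([191.,  16.]), array([577.2,  68.3]), -3.0, 27, 12)
Y (array([206.,  22.]), array([575.4,  55.3]), -14.2, 35, 17)
Y (array([388.,  46.]), array([586.8, -64.2]), 7.2, 46, 15)
Y (array([166., 203.]), array([445.8,  52.8]), -8.7, 47, 22)
Y (array([323., 241.]), array([449.7, -60. ]), 15.3, 45, 11)
Y (array([486., 352.]), array([ 393.6, -213.3]), 15.8, 38, 36)
B (array([208.,  44.]), array([575. ,  67.7]), -3.1, 64, 35)
B (array([233.,  40.]), array([573.6,  44.6]), -4.9, 69, 8)
B (array([378.,  60.]), array([589.8, -65. ]), 8.6, 82, 42)
B (array([526., 130.]), array([ 575.1, -199.6]), -88.0, 89, 52)
B (array([185., 194.]), array([442.9,  57.9]), -8.7, 82, 50)
B (array([211., 189.]), array([454.5,  32.4]), 21.2, 88, 41)
B (array([323., 216.]), array([450.3, -59.9]), 15.2, 73, 25)
4.05 [ 0.44612074 -0.05893505  0.11989893] -164.3839470685718 [-0.33252776  0.62383462  0.01317195] 0.000474985467727314
```

Cassette unmoved, so I regrasp and give the fingers time to close.

Emit:
drive_tool(plan=[[-1,0,1,0,0,0,30],[-1,0,1,0,0,0,30],[-1,0,1,0,0,0,30],[-1,0,1,0,0,0,30],[-1,0,1,0,0,0,30],[-1,40,1,0,0,0,30],[-1,80,1,0,0,0,30],[-1,80,1,0,0,0,30],[-1,80,1,0,0,0,0],[-1,80,1,0,0,0,0]], newtons=12)

```text
time: 5.05
position: [0.4487, -0.0602, 0.041]
tool_rot: [0.095, -0.7, 0.701, -0.097]
ft_force: [0.4, -0.9, 0.1]
grip_width: 0.0207
```

Emit:
drive_tool(plan=[[0,0,0,0,0,0,0],[0,0,0,0,0,0,0],[0,0,0,0,0,0,0],[0,-40,0,0,0,0,0],[0,-80,0,0,0,0,0],[0,-80,0,0,0,0,0],[0,-80,0,0,0,0,0]])

```text
time: 5.75
position: [0.4479, -0.0599, 0.1206]
tool_rot: [0.095, -0.7, 0.701, -0.097]
ft_force: [0.4, 0.1, -1.1]
grip_width: 0.0116
```

```bash
python3 - <<'E'
from h import *
o=get_obs(); print(o['time'],o['position'],np.degrees(yawof(o)),o['ft_force'],o['grip_width'])
print(delta([.4948,-.3445,.12],down(np.radians(186.85))))
E
```

```text
5.75 [ 0.44792138 -0.05989726  0.12058451] -164.3843636969341 [ 0.42389359  0.11689319 -1.06613677] 0.011579777195607
[ 3.150e+01  1.100e+00  2.867e+02 -1.000e-01  8.800e+00 -1.000e-01]
```

Emit:
drive_tool(plan=[[8,0,70,0,3,0,0],[31,0,287,0,9,0,0],[31,0,287,0,9,0,0],[31,0,287,0,9,0,0],[31,0,287,0,9,0,0],[31,0,287,0,9,0,0],[31,0,287,0,9,0,0],[31,0,287,0,9,0,0],[31,0,287,0,9,0,0]])

```text
time: 6.65
position: [0.4932, -0.3422, 0.1177]
tool_rot: [-0.042, 0.707, -0.704, 0.04]
ft_force: [-0.7, 0.0, -0.9]
grip_width: 0.011
```

```bash
python3 - <<'E'
from h import *
camera('top'); o=get_obs(); im=camera('wrist'); o2=get_obs(); print(o2['time'],o['position'],o2['position'],np.degrees(yawof(o2)),o2['ft_force'],o2['grip_width'])
from fitrack import fit
print(fit('wrist',im,o,[.4846,-.2595,.1195]))
cv2.imwrite('pics/w2.png',im)
print(delta([.4948,-.3445,.12],down(np.radians(186.85))))
E
```

```text
6.75 [ 0.4936144  -0.34213639  0.11812865] [ 0.4940274  -0.34234848  0.11860369] -173.31973384395792 [ 0.37392587  0.03032404 -1.40612885] 0.010914305555625536
(array([ 485.08274881, -259.68173149,    7.05927827]), np.float64(-29.420113118489585))
[-0.5 -1.4  2.2  0.1 -0.2  0.1]
```

View pics/w2.png

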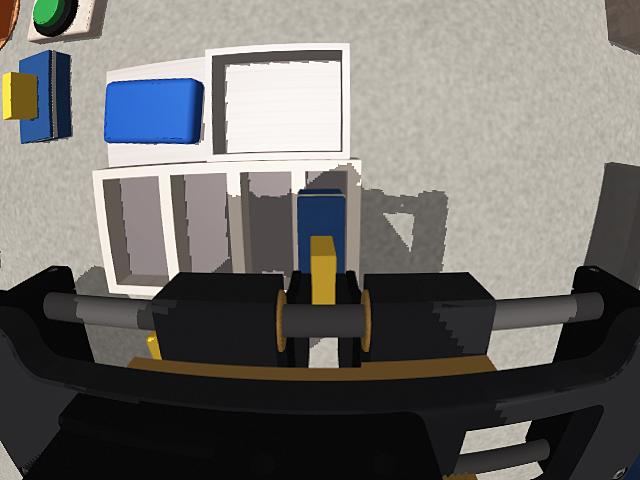

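Wrist view: the held 26 mm cassette is above slot 1 (about (325,230)). The rack fit agrees at (485,-259.7), 7.0°. Now I lower it.

Emit:
drive_tool(plan=[[0,20,2,0,0,0,0],[0,36,2,0,0,0,0],[0,36,2,0,0,0,0],[0,44,2,0,0,0,0],[0,50,2,0,0,0,0],[0,50,2,0,0,0,0]])

```text
time: 7.35
position: [0.4948, -0.3459, 0.069]
tool_rot: [-0.041, 0.706, -0.706, 0.041]
ft_force: [-0.1, -0.1, -1.6]
grip_width: 0.0109
```

Emit:
drive_tool(plan=[[0,10,0,0,0,0,0],[0,18,0,0,0,0,0],[0,21,0,0,0,0,0],[0,22,0,0,0,0,0],[0,22,0,0,0,0,26],[0,22,0,0,0,0,26],[0,22,0,0,0,0,26],[0,22,0,0,0,0,26]])

```text
time: 8.15
position: [0.4949, -0.3465, 0.0472]
tool_rot: [-0.041, 0.706, -0.706, 0.041]
ft_force: [0.3, -0.4, 0.7]
grip_width: 0.0251
```

Emit:
drive_tool(plan=[[0,-30,0,0,0,0,26],[0,-80,0,0,0,0,26],[0,-130,0,0,0,0,40],[0,-150,0,0,0,0,40],[0,-150,0,0,0,0,40],[0,-150,0,0,0,0,40]])

```text
time: 8.75
position: [0.4947, -0.3462, 0.197]
tool_rot: [-0.041, 0.706, -0.706, 0.041]
ft_force: [-0.3, -0.5, -1.3]
grip_width: 0.0393
```

```bash
python3 - <<'E'
from h import *
import cas
o=cas.cas()
print(o['time'],o['position'],np.degrees(yawof(o)),o['ft_force'],o['grip_width'])
print(delta([.584,.068,.18],down(np.radians(180-3.3))))
print(delta([.590,-.065,.18],down(np.radians(180+8.4))))
E
```

```text
moving [ 0.49466155 -0.34615629  0.19703261] [ 0.4940765  -0.34564309  0.19589638]
Y (array([ 57., 101.]), array([590.3, -65.6]), 6.8, 39, 12)
Y (array([321., 222.]), array([ 494. , -344.9]), 6.8, 44, 11)
B (array([ 81., 103.]), array([590.1, -66.9]), 8.2, 82, 44)
B (array([102., 102.]), array([ 591.3, -100.4]), 5.3, 78, 15)
B (array([  6., 110.]), array([584.9,  57.7]), 5.6, 83, 30)
B (array([ 21., 113.]), array([581.8,  28.8]), -3.3, 78, 21)
B (array([183., 117.]), array([ 575. , -197.8]), -88.0, 86, 50)
B (array([321., 210.]), array([ 492.3, -345.1]), 6.9, 82, 26)
B (array([ 28., 216.]), array([456.9,  17. ]), 20.6, 89, 56)
B (array([ 13., 221.]), array([442.6,  53.2]), -8.6, 83, 47)
8.8 [ 0.4940765  -0.34564309  0.19589638] -173.39873827273567 [ 0.38340719 -0.0335066  -0.71369051] 0.03950655120420036
[-1.369e+02  1.660e+01 -4.005e+02  1.000e-01  9.900e+00  1.000e-01]
[-1.276e+02  1.630e+01 -2.677e+02  1.000e-01 -1.800e+00  1.000e-01]
```

Cassette 1 is seated in slot 1 with its tab at (494,-345). Next is the 34 mm one.

Emit:
drive_tool(plan=[[-16,2,-47,0,2,0,34],[-137,16,-401,0,10,0,34],[-137,16,-401,0,10,0,34],[-137,16,-401,0,10,0,34],[-137,16,-401,0,10,0,34],[-137,16,-401,0,10,0,34],[-137,16,-401,0,10,0,34],[-137,16,-401,0,10,0,34],[-137,16,-401,0,10,0,34],[-137,16,-401,0,10,0,34]])

```text
time: 9.8
position: [0.5835, 0.0713, 0.1787]
tool_rot: [0.017, 0.707, -0.706, -0.021]
ft_force: [-1.0, 0.0, -0.4]
grip_width: 0.0342
```

Emit:
drive_tool(plan=[[0,0,0,0,0,0,34],[0,0,0,0,0,0,34]])

```text
time: 10.0
position: [0.5842, 0.0664, 0.1802]
tool_rot: [-0.02, -0.707, 0.707, 0.022]
ft_force: [-0.2, -0.0, 0.3]
grip_width: 0.0341
```

```bash
python3 cas.py wrist
```

```text
wrist
Y (array([468., 206.]), array([592.8, -59.6]), 8.2, 45, 23)
Y (array([320., 222.]), array([587. ,  68.1]), -3.4, 44, 11)
Y (array([340., 353.]), array([459.2,  57. ]), -7.5, 34, 14)
B (array([433., 197.]), array([594.7, -39.3]), -6.9, 81, 24)
B (array([453., 198.]), array([590.7, -64.9]), 8.6, 82, 43)
B (array([321., 212.]), array([584.4,  67.8]), -3.2, 81, 33)
B (array([566., 212.]), array([ 574.8, -199.9]), -88.1, 94, 53)
B (array([336., 301.]), array([497.1,  55.1]), 86.2, 39, 4)
B (array([354., 351.]), array([435.8,  41.7]), -4.4, 37, 16)
B (array([323., 352.]), array([437.5,  74.8]), -7.2, 37, 19)
10.05 [0.58441482 0.06612678 0.18061158] 176.49949921305537 [-0.3078293  -0.5520247   0.39943255] 0.0341841403273568
```

Emit:
drive_tool(plan=[[0,50,-2,0,0,0,34],[0,100,-2,0,0,0,34],[0,132,-2,0,0,0,34],[0,140,-2,0,0,0,34],[0,140,-2,0,0,0,0],[0,140,-2,0,0,0,0],[0,140,-2,0,0,0,0],[0,140,-2,0,0,0,0],[0,140,-2,0,0,0,0],[0,140,-2,0,0,0,0]])

```text
time: 11.05
position: [0.5867, 0.0692, 0.0433]
tool_rot: [-0.022, -0.707, 0.707, 0.019]
ft_force: [0.3, -1.6, 6.7]
grip_width: 0.0107
```

Emit:
drive_tool(plan=[[0,0,0,0,0,0,0],[0,-40,0,0,0,0,0],[0,-80,0,0,0,0,0],[0,-80,0,0,0,0,0],[0,-80,0,0,0,0,0],[0,-80,0,0,0,0,0]])

```text
time: 11.65
position: [0.5835, 0.0698, 0.1202]
tool_rot: [0.02, 0.707, -0.707, -0.022]
ft_force: [0.3, -0.2, -2.2]
grip_width: 0.0106
```

```bash
python3 - <<'E'
from h import *
o=get_obs(); print(o['time'],o['position'],np.degrees(yawof(o)),o['ft_force'],o['grip_width'],o['q'])
print(delta([.4899,-.2999,.12],down(np.radians(186.9))))
E
```

```text
11.65 [0.58349689 0.06983169 0.12019059] 176.60910378689252 [ 0.3124039  -0.23564313 -2.24280709] 0.010618746993076597 [-7.09721027e-02  5.75267634e-01  1.59733677e+00  1.20953147e-04
  9.72361863e-01  1.55893846e+00]
[ 7.160e+01  4.000e-01  3.746e+02  0.000e+00 -1.030e+01  2.000e-01]
```

Emit:
drive_tool(plan=[[9,-20,47,0,-2,0,0],[72,-20,375,0,-10,0,0],[72,-20,375,0,-10,0,0],[72,-20,375,0,-10,0,0],[72,-20,375,0,-10,0,0],[72,-20,375,0,-10,0,0],[72,-20,375,0,-10,0,0],[72,-20,375,0,-10,0,0],[72,0,375,0,-10,0,0],[72,0,375,0,-10,0,0]])

```text
time: 12.65
position: [0.4882, -0.2998, 0.118]
tool_rot: [-0.042, 0.708, -0.704, 0.038]
ft_force: [-1.1, 0.3, -2.0]
grip_width: 0.0006
```

Emit:
drive_tool(plan=[[0,0,0,0,0,0,0],[0,0,0,0,0,0,0]])

```text
time: 12.85
position: [0.4912, -0.2994, 0.1213]
tool_rot: [-0.041, 0.706, -0.706, 0.041]
ft_force: [0.2, 0.2, 0.2]
grip_width: 0.0
```

```bash
python3 - <<'E'
from h import *
o=get_obs(); print(o['time'],o['position'],np.degrees(yawof(o)),o['ft_force'],o['grip_width'])
print(delta([.4899,-.2999,.12],down(np.radians(186.9))))
o=get_obs(); im=camera('wrist')
for r in rects('wrist',im,*Y,.070+.0785,150,o)+rects('wrist',im,*B,.034+.0785,150,o): print(r)
E
```

```text
12.85 [ 0.49115641 -0.29937628  0.12130294] -173.3190886910428 [0.19762039 0.23277201 0.16595003] 3.0752763257751536e-05
[ 1.3  1.3  0.4  0.  -0.2  0. ]
(array([ 30., 108.]), array([ 574.3, -130.7]), 0.4, 40, 29)
(array([391., 247.]), array([ 516.9, -328.7]), 8.1, 25, 9)
(array([74., 93.]), array([ 582.2, -131. ]), 8.7, 58, 32)
(array([99., 91.]), array([ 582.1, -155. ]), 0.7, 57, 16)
(array([204., 110.]), array([ 571.4, -224.6]), -88.2, 61, 36)
(array([ 12., 120.]), array([566.7, -78.1]), 1.2, 58, 27)
(array([379., 215.]), array([ 516. , -330.4]), 6.3, 51, 19)
(array([ 14., 232.]), array([480.9, -71.3]), -5.6, 61, 25)
(array([  2., 243.]), array([474.4, -59.3]), -11.1, 60, 8)
(array([634., 470.]), array([ 246.3, -720.9]), 41.1, 85, 27)
```

```bash
python3 - <<'E'
from h import *
im=camera('top'); cv2.imwrite('pics/t2.png',im)
for k,z in ((Y,.07),(B,.034)):
    for r in rects('top',im,*k,z,40):
        if 380<r[1][0]<680 and -400<r[1][1]<130: print(r)
im=camera('scene'); cv2.imwrite('pics/s2.png',im[150:420,80:460])
E
```

```text
(array([383., 227.]), array([590. , -62.7]), 8.9, 40, 13)
(array([347., 240.]), array([563.6,   6.9]), 1.1, 38, 31)
(array([319., 300.]), array([443.8,  59.3]), -8.8, 37, 11)
(array([380., 230.]), array([589.9, -62.9]), 8.3, 80, 41)
(array([327., 239.]), array([567.7,  44.9]), 1.5, 78, 18)
(array([447., 238.]), array([ 575.9, -197.4]), -88.5, 80, 45)
(array([319., 300.]), array([443.8,  59.5]), -8.5, 78, 48)
```

View pics/s2.png

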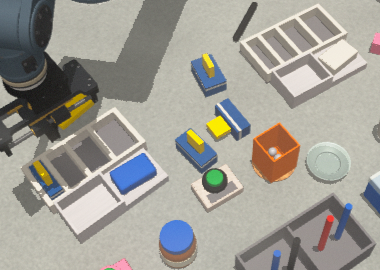

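The 34 mm cassette slipped out of the 12 N grip and lies on its side near (567,30), crop (228,120). I'll put the other two away first with a firmer grip, then right it in the freed space.

```bash
python3 - <<'E'
from h import *
print(delta([.590,-.0645,.18],down(np.radians(180+8.4))))
E
```

```text
[-125.1  -58.1 -222.2   -0.    -1.7   -0. ]
```

Emit:
drive_tool(plan=[[-20,-40,-30,0,0,0,30],[-125,-58,-222,0,-2,0,30],[-125,-58,-222,0,-2,0,30],[-125,-58,-222,0,-2,0,30],[-125,-58,-222,0,-2,0,30],[-125,-58,-222,0,-2,0,30],[-125,-58,-222,0,-2,0,30],[-125,-58,-222,0,-2,0,30],[-125,-58,-222,0,-2,0,30],[-125,-58,-222,0,-2,0,30]], newtons=35)

```text
time: 14.0
position: [0.5892, -0.0669, 0.1794]
tool_rot: [0.053, -0.705, 0.705, -0.052]
ft_force: [0.1, -0.3, -0.8]
grip_width: 0.0301
```

```bash
python3 cas.py wrist
```

```text
wrist
Y (array([320., 221.]), array([592.8, -65.1]), 8.5, 44, 11)
Y (array([249., 223.]), array([582. ,  -5.9]), 1.4, 36, 32)
Y (array([550., 341.]), array([ 496.2, -328.9]), 8.0, 50, 24)
B (array([321., 211.]), array([590.8, -65.2]), 8.5, 81, 41)
B (array([205., 218.]), array([570.4,  43.2]), -3.5, 87, 27)
B (array([228., 219.]), array([570.6,  19.8]), 1.6, 85, 12)
B (array([451., 248.]), array([ 574.7, -199.5]), -88.0, 86, 54)
B (array([537., 348.]), array([ 472.9, -344.2]), 28.5, 58, 25)
14.05 [ 0.58925178 -0.06686869  0.17936052] -171.5074505750742 [ 0.01697986 -0.83373602  0.52589011] 0.030089724186145462
```

Emit:
drive_tool(plan=[[-2,50,-2,0,0,0,30],[-2,100,-2,0,0,0,30],[-2,130,-2,0,0,0,30],[-2,137,-2,0,0,0,30],[-2,137,-2,0,0,0,0],[-2,137,-2,0,0,0,0],[-2,137,-2,0,0,0,0],[-2,137,-2,0,0,0,0],[-2,137,-2,0,0,0,0],[-2,137,-2,0,0,0,0]], newtons=35)

```text
time: 15.05
position: [0.5927, -0.0635, 0.0443]
tool_rot: [0.052, -0.705, 0.705, -0.054]
ft_force: [0.0, 0.3, 6.0]
grip_width: 0.001
```

Emit:
drive_tool(plan=[[0,0,0,0,0,0,0],[0,-20,0,0,0,0,0],[0,-50,0,0,0,0,0],[0,-80,0,0,0,0,0],[0,-80,0,0,0,0,0]])

```text
time: 15.55
position: [0.5948, -0.0641, 0.1272]
tool_rot: [0.05, -0.704, 0.706, -0.056]
ft_force: [1.2, -0.0, -0.4]
grip_width: 0.0004
```

```bash
python3 - <<'E'
from h import *
o=get_obs(); print(o['time'],o['position'],np.degrees(yawof(o)),o['ft_force'],o['grip_width'])
print(delta([.4899,-.2999,.10],down(np.radians(186.9))))
E
```

```text
15.55 [ 0.59477738 -0.06412093  0.12715422] -171.37636078347643 [ 1.20744114 -0.03958106 -0.36192922] 0.0003692003862729897
[ 1.393e+02  2.680e+01  2.173e+02 -2.000e-01  1.700e+00 -5.000e-01]
```

```bash
python3 - <<'E'
from h import *
im=camera('wrist'); cv2.imwrite('pics/w3.png',im)
E
python3 cas.py wrist top
```

```text
wrist
moving [ 0.59318221 -0.06370398  0.12506064] [ 0.59171502 -0.06331852  0.12341746]
Y (array([323., 242.]), array([593.6, -64.7]), 8.6, 45, 11)
Y (array([239., 243.]), array([584.4,  -6.9]), 1.4, 35, 31)
Y (array([457., 444.]), array([ 411.4, -222.5]), 15.8, 34, 27)
B (array([323., 222.]), array([594.6, -64.5]), 8.5, 72, 41)
B (array([188., 234.]), array([570.9,  43.7]), -4.5, 88, 27)
B (array([215., 229.]), array([579.1,  19.6]), 1.1, 69, 12)
B (array([478., 269.]), array([ 576.4, -199.7]), -88.5, 88, 50)
B (array([162., 343.]), array([462.2,  67.3]), -81.7, 34, 32)
top
Y (array([346., 244.]), array([557.3,   8.5]), -4.4, 28, 27)
Y (array([526., 279.]), array([ 493.8, -341.2]), 7.4, 38, 19)
Y (array([319., 300.]), array([443.9,  59.5]), -8.8, 37, 11)
B (array([327., 239.]), array([567.7,  45. ]), 1.5, 78, 18)
B (array([433., 235.]), array([ 580.5, -170.7]), 0.4, 35, 26)
B (array([518., 280.]), array([ 494.6, -344.3]), 6.7, 80, 24)
B (array([319., 300.]), array([444. ,  59.5]), -8.5, 78, 47)
15.7 [ 0.59078167 -0.06308121  0.1222741 ] -171.38702183820166 [-0.00780413 -0.00756594 -1.44916792] 0.0008557899869890216
```

View pics/w3.png

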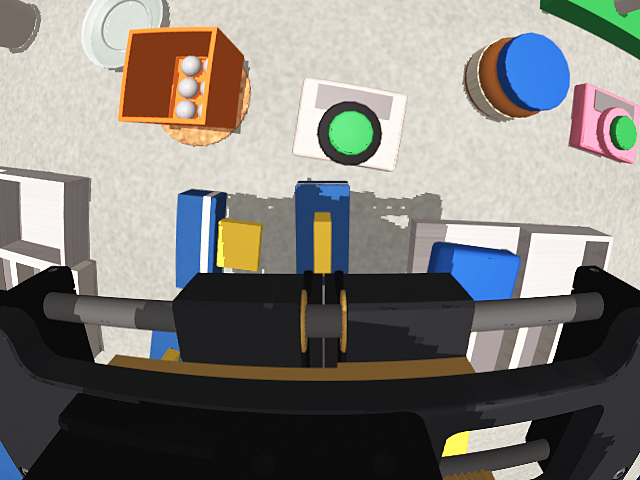

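Emit:
drive_tool(plan=[[0,0,0,0,0,0,28],[0,0,0,0,0,0,28],[0,0,0,0,0,0,28],[0,0,0,0,0,0,28],[0,0,0,0,0,0,28],[0,40,0,0,0,0,28],[0,70,0,0,0,0,28],[0,74,0,0,0,0,28],[0,74,0,0,0,0,28],[0,74,0,0,0,0,28]], newtons=20)

```text
time: 16.7
position: [0.5926, -0.0637, 0.0497]
tool_rot: [0.052, -0.705, 0.705, -0.054]
ft_force: [-0.1, 0.3, 0.2]
grip_width: 0.0277
```

Emit:
drive_tool(plan=[[0,0,0,0,0,0,0],[0,0,0,0,0,0,0],[0,0,0,0,0,0,0]])

```text
time: 17.0
position: [0.592, -0.0635, 0.0494]
tool_rot: [0.052, -0.705, 0.705, -0.054]
ft_force: [0.7, -0.5, 0.8]
grip_width: 0.0115
```

Emit:
drive_tool(plan=[[0,0,0,0,0,0,0]])

```text
time: 17.1
position: [0.5917, -0.0634, 0.049]
tool_rot: [0.053, -0.705, 0.705, -0.053]
ft_force: [-0.7, -0.8, 1.0]
grip_width: 0.0047
```

Emit:
drive_tool(plan=[[0,0,0,0,0,0,0],[0,0,0,0,0,0,0]])

```text
time: 17.3
position: [0.5913, -0.0633, 0.0485]
tool_rot: [-0.053, 0.705, -0.705, 0.053]
ft_force: [-0.1, -0.0, -0.3]
grip_width: 0.0007
```

```bash
python3 - <<'E'
from h import *
im=camera('wrist'); print(proj('wrist',get_obs()['position']))
a=cv2.resize(im[130:370,200:450],None,fx=2,fy=2)
s=camera('scene'); p=proj('scene',get_obs()['position']); print(p); x,y=map(int,p)
b=cv2.resize(s[y-60:y+60,x-40:x+40],None,fx=3.0,fy=4.0)[:480,:280]
b=cv2.resize(s[y-80:y+80,x-45:x+48],None,fx=3.0,fy=3.0)
cv2.imwrite('pics/c1.png',np.hstack([a,b]))
E
```

```text
[321.21730519 271.23183951]
[274.98654688 291.72458626]
```

View pics/c1.png

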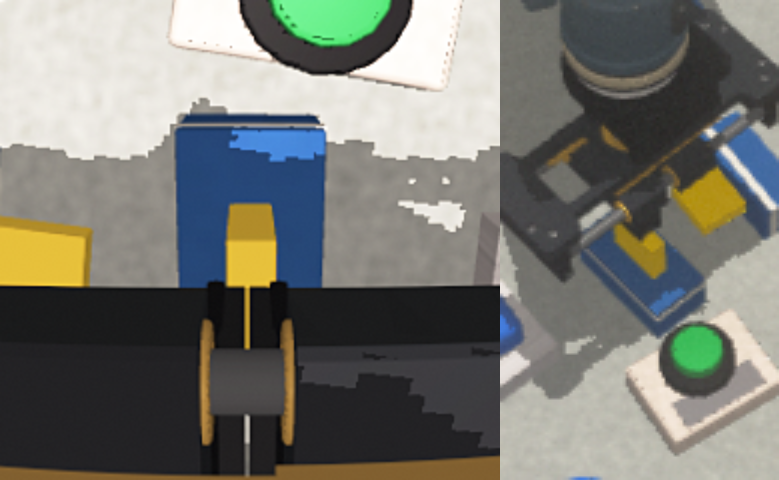

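```bash
python3 - <<'E'
from h import *
o=get_obs(); print(o['position'],o['q'])
for px,z in (((325,250),.07),((325,232),.034),((325,193),.034),((325,187),0)): print(px,z,at('wrist',px,z,o))
for z in (.02,.05,.07,.09): print(z,proj('scene',[o['position'][0],o['position'][1],z]))
for x in (.57,.61,.63): print(x,'tabtop' ,proj('scene',[x,-.064,.07]))
print('timer',mark_of('scene','timer_button_top')[:2],at('scene',(281,335),.03))
E
```

```text
[ 0.59133904 -0.06327464  0.0484044 ] [-2.94334691e-01  6.86840064e-01  1.62645224e+00 -1.70814910e-05
  8.28408232e-01  1.12627720e+00]
(325, 250) 0.07 [ 0.6100944 -0.0623769  0.07     ]
(325, 232) 0.034 [ 0.60967707 -0.06260844  0.034     ]
(325, 193) 0.034 [ 0.63163091 -0.05925869  0.034     ]
(325, 187) 0 [ 0.63060389 -0.05957678  0.        ]
0.02 [275.54466811 299.01181614]
0.05 [274.95456278 291.30697903]
0.07 [274.54776125 285.99548735]
0.09 [274.12972323 280.53728407]
0.57 tabtop [268.53464575 278.45089565]
0.61 tabtop [279.29324362 293.02788939]
0.63 tabtop [284.80284443 300.49293433]
timer [{'location': [294.1, 324.7], 'conf': 0.74}, {'location': [189.9, 429.5], 'conf': 0.55}] [ 0.67048965 -0.09947302  0.03      ]
```

```bash
python3 - <<'E'
from h import *
s=camera('scene'); o=get_obs(); P=o['position']; Rm=R.from_quat(o['tool_rot'])
b=cv2.resize(s[235:345,215:345],None,fx=6,fy=5.4,interpolation=cv2.INTER_CUBIC)
def dot(p,c):
    u=proj('scene',p); cv2.circle(b,(int((u[0]-215)*6),int((u[1]-235)*5.4)),4,c,-1)
dot(P,(255,0,255)); dot(P+Rm.apply([0,-.019,0]),(0,255,0))
dot([.5712,-.066,.07],(0,0,255)); dot([.610,-.062,.07],(0,0,255)); dot([.61,-.062,.034],(255,255,0))
cv2.imwrite('pics/c2.png',b)
E
```

```text
(no output)
```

View pics/c2.png

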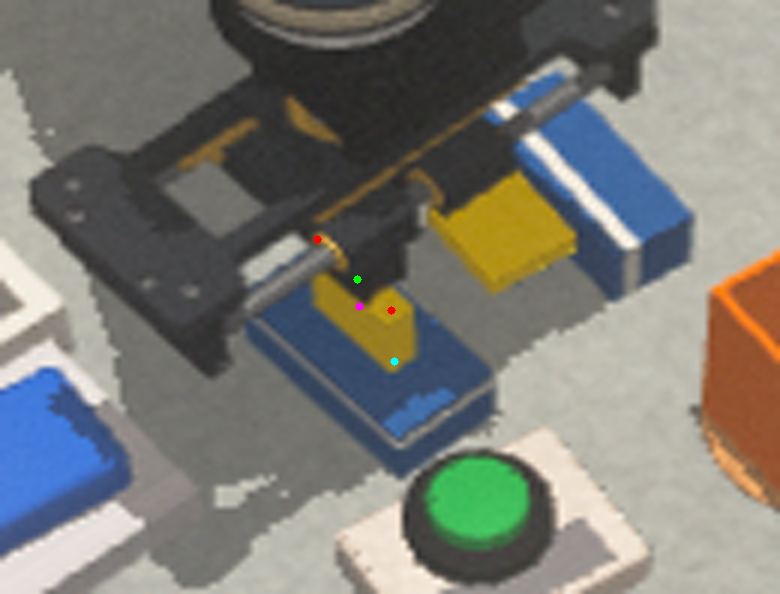

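Here the shut fingertips sit at the tab's top edge with almost no grip. The pads catch only the tab's top, so I'll grasp deeper (TCP about 35 mm, grasp point mid-tab).

Emit:
drive_tool(plan=[[0,-40,0,0,0,0,0],[0,-50,0,0,0,0,30],[0,-50,0,0,0,0,30],[0,-50,0,0,0,0,30],[0,-50,0,0,0,0,30],[0,-50,0,0,0,0,30],[0,-20,0,0,0,0,30],[0,8,0,0,0,0,30],[0,11,0,0,0,0,30],[0,12,0,0,0,0,30]], newtons=15)

```text
time: 18.5
position: [0.5906, -0.0631, 0.0354]
tool_rot: [-0.054, 0.705, -0.705, 0.052]
ft_force: [0.1, -0.4, 0.2]
grip_width: 0.0297
```

Emit:
drive_tool(plan=[[0,1,0,0,0,0,30],[0,1,0,0,0,0,0],[0,1,0,0,0,0,0],[0,1,0,0,0,0,0]])

```text
time: 18.9
position: [0.5919, -0.0634, 0.0363]
tool_rot: [0.053, -0.705, 0.705, -0.054]
ft_force: [-0.2, -0.3, -0.1]
grip_width: 0.0135
```

Emit:
drive_tool(plan=[[0,0,0,0,0,0,0],[0,0,0,0,0,0,0]])

```text
time: 19.1
position: [0.5919, -0.0637, 0.0361]
tool_rot: [0.053, -0.705, 0.705, -0.054]
ft_force: [0.4, -0.6, 3.1]
grip_width: 0.0114
```

Emit:
drive_tool(plan=[[0,0,0,0,0,0,0],[0,0,0,0,0,0,0]])

```text
time: 19.3
position: [0.5919, -0.0637, 0.0361]
tool_rot: [0.053, -0.705, 0.705, -0.053]
ft_force: [-0.9, -1.5, 5.4]
grip_width: 0.0118
```

Emit:
drive_tool(plan=[[0,0,0,0,0,0,0],[0,-10,0,0,0,0,0],[0,-30,0,0,0,0,0],[0,-50,0,0,0,0,0],[0,-70,0,0,0,0,0],[0,-80,0,0,0,0,0],[0,-80,0,0,0,0,0],[0,-80,0,0,0,0,0]], newtons=25)

```text
time: 20.1
position: [0.5907, -0.063, 0.1149]
tool_rot: [-0.053, 0.705, -0.705, 0.053]
ft_force: [0.3, -0.1, -0.6]
grip_width: 0.0117
```

```bash
python3 - <<'E'
from h import *
camera('top');o=get_obs(); print(o['time'],o['position'],np.degrees(yawof(o)),o['ft_force'],o['grip_width'])
print(delta([.4899,-.2999,.113],down(np.radians(186.9))))
E
```

```text
20.15 [ 0.59041067 -0.06295719  0.11445615] -171.39666076449512 [ 1.04750723 -0.36406043 -1.11751865] 0.011677962431971941
[1.348e+02 1.500e+00 2.192e+02 1.000e-01 1.700e+00 1.000e-01]
```

Emit:
drive_tool(plan=[[12,0,20,0,0,0,0],[36,0,60,0,1,0,0],[61,0,100,0,1,0,0],[86,0,140,0,2,0,0],[110,0,180,0,2,0,0],[127,0,207,0,2,0,0],[135,0,219,0,2,0,0],[135,0,219,0,2,0,0],[135,0,219,0,2,0,0],[135,0,219,0,2,0,0]])

```text
time: 21.15
position: [0.491, -0.298, 0.1151]
tool_rot: [-0.042, 0.706, -0.705, 0.041]
ft_force: [-0.3, -0.1, -1.1]
grip_width: 0.0122
```

Emit:
drive_tool(plan=[[0,0,0,0,0,0,0],[0,20,0,0,0,0,0],[0,36,0,0,0,0,0],[0,40,0,0,0,0,0],[0,40,0,0,0,0,0],[0,43,0,0,0,0,0],[0,44,0,0,0,0,0],[0,45,0,0,0,0,0],[0,45,0,0,0,0,0]])

```text
time: 22.05
position: [0.4908, -0.3002, 0.0707]
tool_rot: [0.041, -0.706, 0.706, -0.041]
ft_force: [0.2, 0.5, -1.8]
grip_width: 0.0116
```

```bash
python3 - <<'E'
from h import *
o=get_obs(); print(o['time'],o['position'],np.degrees(yawof(o)),o['ft_force'],o['grip_width'])
print(delta([.4899,-.2999,.113],down(np.radians(186.9))))
E
```

```text
22.05 [ 0.49075369 -0.30018865  0.07073037] -173.40053442563917 [ 0.24727049  0.52425905 -1.80159008] 0.011612289642114164
[  0.8 -42.3  -0.4  -0.   -0.3  -0. ]
```

Emit:
drive_tool(plan=[[0,1,0,0,0,0,0],[0,2,0,0,0,0,0],[0,3,0,0,0,0,0],[0,3,0,0,0,0,0]])

```text
time: 22.45
position: [0.4908, -0.2999, 0.0697]
tool_rot: [0.041, -0.706, 0.706, -0.041]
ft_force: [-2.4, 3.5, 12.7]
grip_width: 0.0118
```

Slot 2 refuses the 42 mm cassette: it rests on the wall tops with 12.7 N. Stepping to slot 3.

Emit:
drive_tool(plan=[[0,-15,0,0,0,0,0],[1,-25,-20,0,0,0,0],[1,-25,-45,0,0,0,0],[1,-25,-53,0,0,0,0],[1,-25,-53,0,0,0,0],[1,-25,-53,0,0,0,0],[1,-10,-53,0,0,0,0],[1,0,-53,0,0,0,0],[1,6,-53,0,0,0,0],[1,6,-53,0,0,0,0]])

```text
time: 23.45
position: [0.4839, -0.246, 0.0639]
tool_rot: [-0.04, 0.707, -0.705, 0.04]
ft_force: [-2.5, 7.6, 22.9]
grip_width: 0.0119
```

Emit:
drive_tool(plan=[[0,-15,0,0,0,0,0],[0,-30,0,0,0,0,0],[0,-30,0,0,0,0,0],[0,-30,0,0,0,0,0]])

```text
time: 23.85
position: [0.4836, -0.248, 0.0911]
tool_rot: [0.04, -0.706, 0.706, -0.041]
ft_force: [-0.4, -0.1, -1.6]
grip_width: 0.0119
```

```bash
python3 - <<'E'
from h import *
from fitrack import fit
camera('top'); o=get_obs(); im=camera('wrist'); print(o['time'],o['position'],np.degrees(yawof(o)),o['ft_force'],o['grip_width'])
b=im.copy()
r,f=fit('wrist',im,o,[.485,-.2597,.122]); print(r,f)
c,s=np.cos(np.radians(7)),np.sin(np.radians(7))
for y,w in((-85.5,31),(-40.5,39),(12.5,47),(73.5,55)):
    q=[(-47,y-w/2),(47,y-w/2),(47,y+w/2),(-47,y+w/2)]
    u=np.array([proj('wrist',[.485+(c*a-s*e)/1e3,-.2597+(s*a+c*e)/1e3,.034],o) for a,e in q])
    cv2.polylines(b,[u.astype(int)],1,(0,0,255),1)
cv2.imwrite('pics/c3.png',cv2.resize(b[60:330,130:530],None,fx=2,fy=2))
E
```

```text
23.9 [ 0.48319271 -0.24765525  0.09066083] -173.42356190350182 [ 1.2371345  -0.02657761 -1.40396318] 0.012286675998439758
[ 483.73824964 -260.09735791    5.82925012] -27.20308837890625
```

View pics/c3.png

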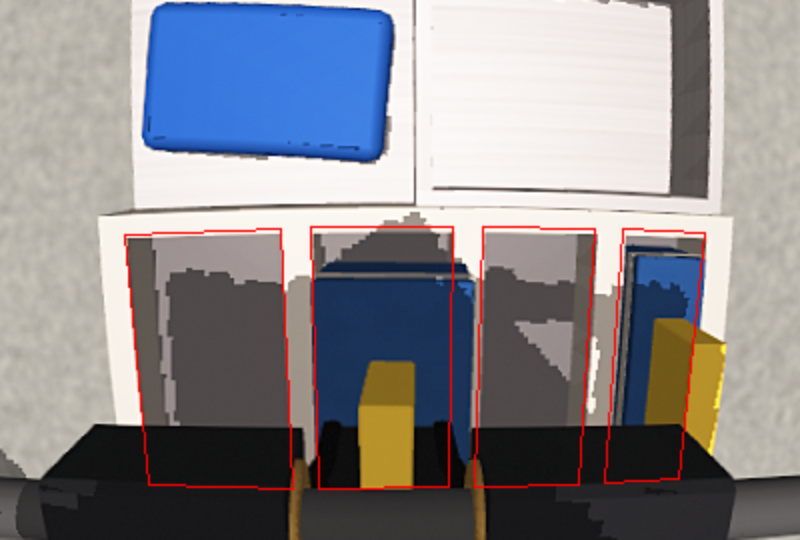

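Emit:
drive_tool(plan=[[0,5,-2,0,-0.4,0,0],[0,10,-2.5,0,-0.4,0,0],[0,16,-2.5,0,-0.4,0,0],[0,16,-2.5,0,-0.4,0,0],[0,19,-2.5,0,-0.4,0,0],[0,22,-2.5,0,-0.4,0,0],[0,24,-2.5,0,-0.4,0,0],[0,24,-2.5,0,-0.4,0,0]])

```text
time: 24.75
position: [0.4831, -0.2449, 0.0672]
tool_rot: [-0.043, 0.706, -0.706, 0.043]
ft_force: [-0.3, 0.3, -1.5]
grip_width: 0.0118
```

Emit:
drive_tool(plan=[[0,4,0,0,0,0,0],[0,8,0,0,0,0,0],[0,12,0,0,0,0,0],[0,12,0,0,0,0,0]])

```text
time: 25.15
position: [0.4828, -0.2447, 0.0548]
tool_rot: [-0.044, 0.706, -0.705, 0.043]
ft_force: [-0.4, 0.9, -0.7]
grip_width: 0.0117
```

Emit:
drive_tool(plan=[[0,4,0,0,0,0,0],[0,8,0,0,0,0,0],[0,10,0,0,0,0,0],[0,11,0,0,0,0,0],[0,11,0,0,0,0,0]])

```text
time: 25.65
position: [0.4832, -0.245, 0.0443]
tool_rot: [-0.043, 0.706, -0.706, 0.043]
ft_force: [0.3, 0.0, -0.4]
grip_width: 0.012
```

Slot 3 accepted it. Release and go to the 50 mm cassette.

Emit:
drive_tool(plan=[[0,1,0,0,0,0,30],[0,1,0,0,0,0,30],[0,1,0,0,0,0,30],[0,1,0,0,0,0,30],[0,-30,0,0,0,0,30],[0,-80,0,0,0,0,30],[0,-130,0,0,0,0,30],[0,-136,0,0,0,0,30],[0,-136,0,0,0,0,30]])

```text
time: 26.55
position: [0.4843, -0.2457, 0.1825]
tool_rot: [0.042, -0.705, 0.707, -0.044]
ft_force: [-0.2, -0.9, -0.6]
grip_width: 0.03
```

```bash
python3 cas.py wrist; python3 - <<'E'
from h import *
print(delta([.4438,.0583,.18],down(np.radians(180-8.5))))
E
```

```text
wrist
moving [ 0.48426619 -0.24573479  0.18246344] [ 0.48299627 -0.24481031  0.18056564]
Y (array([ 97., 111.]), array([566.6, -29.6]), 0.9, 34, 31)
Y (array([438., 229.]), array([ 494.5, -345.6]), 13.6, 46, 16)
Y (array([322., 228.]), array([ 481.1, -246.7]), 7.2, 41, 12)
Y (array([ 32., 229.]), array([446.9,  57.1]), -22.8, 49, 19)
B (array([ 62., 112.]), array([567.6,  43.6]), 1.1, 81, 22)
B (array([ 82., 112.]), array([568.1,  12.2]), 1.1, 80, 28)
B (array([281., 112.]), array([ 574.8, -197.5]), -88.2, 81, 50)
B (array([322., 216.]), array([ 481.2, -246.9]), 7.6, 82, 42)
B (array([424., 216.]), array([ 492.1, -346.2]), 6.9, 83, 26)
B (array([ 76., 216.]), array([456.4,  21.8]), 21.1, 90, 52)
B (array([ 57., 220.]), array([442.9,  57. ]), -8.6, 82, 52)
26.6 [ 0.48299627 -0.24481031  0.18056564] -172.9962091519031 [-0.14287123  0.08002962 -0.25752976] 0.029932304648323242
[   1.9    0.5 -305.6   -0.    15.5   -0. ]
```

Emit:
drive_tool(plan=[[0,0,-40,0,2,0,30],[2,0,-306,0,15.5,0,30],[2,0,-306,0,15.5,0,30],[2,0,-306,0,15.5,0,30],[2,0,-306,0,15.5,0,30],[2,0,-306,0,15.5,0,30],[2,0,-306,0,15.5,0,30],[2,0,-306,0,15.5,0,30],[2,0,-306,0,15.5,0,30],[2,0,-306,0,15.5,0,30]], newtons=15)

```text
time: 27.6
position: [0.4438, 0.0575, 0.1796]
tool_rot: [-0.052, -0.705, 0.705, 0.053]
ft_force: [0.7, -0.4, -0.3]
grip_width: 0.03
```

```bash
python3 - <<'E'
from h import *
camera('top')
E
python3 cas.py wrist
```

```text
wrist
Y (array([361.,  75.]), array([561.2,   8.2]), 1.1, 34, 30)
Y (array([604., 147.]), array([ 483.2, -231.3]), 7.2, 42, 27)
Y (array([619., 146.]), array([ 485.5, -251.1]), 26.6, 49, 23)
Y (array([320., 225.]), array([444.3,  58.3]), -8.6, 42, 11)
B (array([339.,  76.]), array([567.8,  23.2]), 0.9, 82, 5)
B (array([550.,  59.]), array([ 575.6, -199.6]), -88.1, 93, 52)
B (array([317.,  80.]), array([567.2,  43.2]), 1.4, 83, 22)
B (array([593., 144.]), array([ 482.7, -250.4]), 7.3, 85, 46)
B (array([321., 214.]), array([443.2,  58.2]), -8.6, 81, 49)
27.7 [0.444124   0.05728671 0.17998185] 171.38473151425916 [-0.76124649 -0.03130197  0.1537175 ] 0.029913797045659014
```

Aligned to within 1 mm. Grasp deep.

Emit:
drive_tool(plan=[[0,50,-1,0,0,0,30],[0,100,-1,0,0,0,30],[0,138,-1,0,0,0,30],[0,144,-1,0,0,0,30],[0,144,-1,0,0,0,30],[0,144,-1,0,0,0,0],[0,144,-1,0,0,0,0],[0,144,-1,0,0,0,0],[0,144,-1,0,0,0,0],[0,144,-1,0,0,0,0]], newtons=15)

```text
time: 28.7
position: [0.4453, 0.0592, 0.0379]
tool_rot: [-0.053, -0.705, 0.705, 0.051]
ft_force: [-0.0, -1.6, 8.4]
grip_width: 0.0118
```

Emit:
drive_tool(plan=[[0,0,0,0,0,0,0],[0,-10,0,0,0,0,0],[0,-30,0,0,0,0,0],[0,-50,0,0,0,0,0],[0,-70,0,0,0,0,0],[0,-80,0,0,0,0,0],[0,-80,0,0,0,0,0],[0,-80,0,0,0,0,0]], newtons=25)

```text
time: 29.5
position: [0.4437, 0.0595, 0.1164]
tool_rot: [0.052, 0.705, -0.705, -0.052]
ft_force: [0.2, -0.0, -2.2]
grip_width: 0.0114
```

```bash
python3 - <<'E'
from h import *
camera('top');o=get_obs(); print(o['time'],o['position'],np.degrees(yawof(o)),o['ft_force'],o['grip_width'])
print(delta([.4899,-.2995,.113],down(np.radians(187))))
E
```

```text
29.55 [0.44339729 0.05952439 0.11594325] 171.50358164808893 [ 0.37752401  0.03601356 -1.69088084] 0.01160337602273406
[-9.900e+01  2.800e+00  3.482e+02  0.000e+00 -1.550e+01  1.000e-01]
```

Emit:
drive_tool(plan=[[-6,-10,20,0,-1,0,0],[-17,-20,60,0,-3,0,0],[-31,-20,108,0,-5,0,0],[-45,-20,156,0,-7,0,0],[-59,-20,204,0,-9,0,0],[-73,-20,252,0,-12,0,0],[-86,-20,300,0,-14,0,0],[-95,-20,335,0,-15.5,0,0],[-99,-20,348,0,-15.5,0,0],[-99,-20,348,0,-15.5,0,0]])

```text
time: 30.55
position: [0.4902, -0.3008, 0.135]
tool_rot: [-0.042, 0.706, -0.705, 0.042]
ft_force: [0.0, 0.4, -0.8]
grip_width: 0.0118
```

Emit:
drive_tool(plan=[[0,0,0,0,0,0,0],[0,30,0,0,0,0,0],[0,50,0,0,0,0,0],[0,57,0,0,0,0,0],[0,57,0,0,0,0,0]])

```text
time: 31.05
position: [0.4898, -0.2968, 0.0784]
tool_rot: [-0.045, 0.707, -0.705, 0.043]
ft_force: [-0.4, -0.4, -1.2]
grip_width: 0.0113
```

```bash
python3 - <<'E'
from h import *
o=get_obs(); print(o['time'],o['position'],np.degrees(yawof(o)),o['ft_force'],o['grip_width'])
print(delta([.4899,-.2995,.0715],down(np.radians(187))))
E
```

```text
31.05 [ 0.48976633 -0.29679108  0.07843314] -172.89265388263792 [-0.39051756 -0.38453653 -1.23690313] 0.011262372884374615
[0.2 6.9 2.7 0.2 0.1 0.1]
```

Emit:
drive_tool(plan=[[0,3,1,0,0,0,0],[0,6,1,0,0,0,0],[0,7,1,0,0,0,0],[0,8,1,0,0,0,0],[0,9,1,0,0,0,0],[0,9,1,0,0,0,0]])

```text
time: 31.65
position: [0.4909, -0.3007, 0.0719]
tool_rot: [0.043, -0.705, 0.706, -0.043]
ft_force: [-1.8, 0.6, 6.2]
grip_width: 0.0117
```

```bash
python3 - <<'E'
from h import *
o=get_obs(); print(o['time'],o['position'],np.degrees(yawof(o)),o['ft_force'],o['grip_width'])
# slot 4, allowing the +2 mm y bias seen at slot 3
print(delta([.476,-.1855,.130],down(np.radians(187))))
E
```

```text
31.65 [ 0.49087854 -0.30073574  0.07194869] -173.001947243295 [-1.75933871  0.63350167  6.19236647] 0.01168359511678001
[ 7.000e-01 -5.820e+01 -1.161e+02 -1.000e-01 -0.000e+00 -0.000e+00]
```

Slot 2 refuses it (6 N) and slot 3 is occupied, so on to slot 4.

Emit:
drive_tool(plan=[[0,-30,0,0,0,0,0],[0,-58,0,0,0,0,0],[0,-58,-20,0,0,0,0],[0,-58,-55,0,0,0,0],[0,-58,-90,0,0,0,0],[0,-58,-110,0,0,0,0],[0,-58,-116,0,0,0,0],[0,-58,-116,0,0,0,0],[0,-58,-116,0,0,0,0]])

```text
time: 32.55
position: [0.4778, -0.1868, 0.1287]
tool_rot: [0.042, -0.705, 0.706, -0.044]
ft_force: [0.1, 0.5, -1.5]
grip_width: 0.0114
```

```bash
python3 - <<'E'
from h import *
camera('top'); o=get_obs(); im=camera('wrist'); print(o['time'],o['position'],np.degrees(yawof(o)),o['ft_force'],o['grip_width'])
print(delta([.476,-.1855,.0715],down(np.radians(187)),(o['position'],R.from_quat(o['tool_rot']))))
for k,z in((Y,.07),(B,.034)):
    for r in rects('wrist',im,*k,z+o['position'][2]-.0375,150,o): print(r)
E
```

```text
32.6 [ 0.47762965 -0.1869374   0.12861022] -173.04498345549192 [ 0.32490978 -0.08980328 -1.254498  ] 0.011511796740482307
[ 1.5 57.1 -1.7 -0.1 -0.  -0.1]
(array([118., 100.]), array([558.8, -82.6]), 0.9, 21, 19)
(array([408., 244.]), array([ 507.9, -222. ]), 13.9, 30, 11)
(array([514., 240.]), array([ 514.3, -276.2]), 6.6, 27, 11)
(array([531., 247.]), array([ 512.3, -286.9]), 6.7, 25, 8)
(array([323., 245.]), array([ 500.5, -185.1]), -83.5, 10, 7)
(array([323., 281.]), array([ 485.3, -186.9]), 5.7, 23, 12)
(array([323., 353.]), array([ 446.8, -191.9]), 6.8, 17, 16)
(array([ 99., 102.]), array([561.9, -48.6]), 1.2, 55, 17)
(array([ 75., 102.]), array([561.4, -28. ]), 1.4, 55, 15)
(array([353., 106.]), array([ 566.5, -192.7]), -88.4, 55, 35)
(array([395., 220.]), array([ 505.3, -225.7]), 7.2, 51, 29)
(array([506., 231.]), array([ 509.9, -293.7]), 6.9, 56, 19)
(array([323., 194.]), array([ 519.3, -183.1]), -83.0, 44, 2)
(array([324., 234.]), array([ 490.2, -186.9]), 6.9, 53, 50)
(array([634., 470.]), array([ 242.4, -599.1]), 41.4, 83, 26)
```

Emit:
drive_tool(plan=[[1,20,-1,0,0,0,0],[1,45,-2,0,0,0,0],[1,52,-2,0,0,0,0],[1,54,-2,0,0,0,0],[1,57,-2,0,0,0,0],[1,60,-2,0,0,0,0],[1,62,-2,0,0,0,0],[1,62,-2,0,0,0,0]])

```text
time: 33.45
position: [0.4755, -0.1834, 0.0667]
tool_rot: [0.043, -0.706, 0.706, -0.043]
ft_force: [-1.0, 0.6, -1.9]
grip_width: 0.0118
```

Emit:
drive_tool(plan=[[0,4,0,0,0,0,0],[0,8,0,0,0,0,0],[0,12,0,0,0,0,0],[0,12,0,0,0,0,0]])

```text
time: 33.85
position: [0.4752, -0.1833, 0.0539]
tool_rot: [-0.043, 0.706, -0.706, 0.043]
ft_force: [-0.4, -0.9, -1.4]
grip_width: 0.0115
```

Emit:
drive_tool(plan=[[0,4,0,0,0,0,0],[0,7,0,0,0,0,0],[0,9,0,0,0,0,0],[0,9,0,0,0,0,0]])

```text
time: 34.25
position: [0.4753, -0.1834, 0.0451]
tool_rot: [-0.043, 0.706, -0.706, 0.043]
ft_force: [0.1, -0.2, -2.1]
grip_width: 0.0114
```

Emit:
drive_tool(plan=[[0,1,0,0,0,0,30],[0,1,0,0,0,0,30],[0,1,0,0,0,0,30],[0,1,0,0,0,0,30],[0,-30,0,0,0,0,30],[0,-80,0,0,0,0,30],[0,-130,0,0,0,0,30],[0,-155,0,0,0,0,30],[0,-155,0,0,0,0,30]])

```text
time: 35.15
position: [0.478, -0.185, 0.2049]
tool_rot: [0.04, -0.704, 0.708, -0.046]
ft_force: [0.4, 0.6, -0.5]
grip_width: 0.0301
```

```bash
python3 cas.py wrist; python3 - <<'E'
from h import *
print(delta([.54,.02,.22],down(np.radians(180))))
E
```

```text
wrist
moving [ 0.47804212 -0.18497963  0.20487232] [ 0.47644095 -0.18397073  0.202486  ]
Y (array([155., 108.]), array([565.8, -19.9]), 2.0, 35, 31)
Y (array([389., 223.]), array([ 483. , -245.4]), 8.9, 45, 17)
Y (array([320., 225.]), array([ 473.6, -184.6]), 6.9, 44, 11)
Y (array([485., 224.]), array([ 493.8, -340.4]), 6.9, 44, 27)
B (array([117., 107.]), array([567.3,  43.3]), 1.2, 81, 22)
B (array([138., 109.]), array([567.8,  15.3]), 1.1, 80, 21)
B (array([347., 116.]), array([ 574.8, -198.8]), -88.1, 80, 50)
B (array([320., 216.]), array([ 471.6, -184.9]), 6.9, 82, 50)
B (array([382., 213.]), array([ 480.8, -247.9]), 8.0, 82, 42)
B (array([473., 216.]), array([ 492.2, -346.7]), 6.6, 83, 26)
35.2 [ 0.47644095 -0.18397073  0.202486  ] -172.98691252731382 [ 0.38400783  0.50683221 -0.01147227] 0.03014552355253107
[ -88.1  -17.8 -194.6   -0.2    7.    -0.2]
```

```bash
cat > kin.py <<'E'
from h import *
from scipy.optimize import least_squares
D=[(.52839,1.43378,.6243,.1956),(.25573,1.57381,.5115,.3010),(.42134,1.93753,.4512,.1210),(.57527,1.59734,.5877,.1202),(.68684,1.62645,.5947,.0484)]
D=np.array(D)
def res(p):
    s=D[:,0]+D[:,1]; return np.r_[p[0]+p[1]*np.sin(D[:,0])+p[2]*np.sin(s)-D[:,2], p[3]+p[1]*np.cos(D[:,0])+p[2]*np.cos(s)-D[:,3]]
P=least_squares(res,[0,.4,.4,.1]).x
if __name__=='__main__':
    print(P,res(P))
    print(delta([.555,.02,.20],down(np.radians(270))))
    o=get_obs();print(o['q'],o['position'],yawof(o))
E
python3 kin.py
```

```text
[ 0.00260498  0.48500062  0.38952627 -0.06362217] [-0.01711248 -0.00965348  0.02446104 -0.00013446  0.00243939  0.01104586
  0.00493907 -0.01821148  0.00258959 -0.00036304]
[-102.9    2.2 -192.9   -0.3  -83.    -0. ]
[-5.87592700e-01  3.64191492e-01  1.71239047e+00  1.61109735e-05
  1.05988657e+00  8.60800802e-01] [ 0.47644095 -0.18397073  0.202486  ] -3.0191911864610512
```

Emit:
drive_tool(plan=[[-10,0,-19,0,-8.3,0,60],[-20,0,-38,0,-16.6,0,60],[-41,2,-77,0,-25,0,60],[-62,2,-116,0,-33,0,60],[-82,2,-154,0,-41.5,0,60],[-103,2,-193,0,-50,0,60],[-103,2,-193,0,-58,0,60],[-103,2,-193,0,-66,0,60],[-103,2,-193,0,-74.5,0,60],[-103,2,-193,0,-83,0,60]], newtons=20)

```text
time: 36.2
position: [0.5524, 0.0213, 0.1961]
tool_rot: [0.503, -0.5, 0.497, -0.501]
ft_force: [0.1, -0.1, -0.7]
grip_width: 0.06
```

Emit:
drive_tool(plan=[[0,0,0,0,0,0,60],[0,0,0,0,0,0,60],[0,0,0,0,0,0,60]])

```text
time: 36.5
position: [0.5535, 0.0208, 0.1976]
tool_rot: [-0.5, 0.501, -0.5, 0.499]
ft_force: [-0.2, 0.0, 0.4]
grip_width: 0.0603
```

```bash
python3 - <<'E'
from h import *
o=get_obs(); im=camera('wrist'); print(o['time'],o['position'],np.degrees(yawof(o)),o['q'])
cv2.imwrite('pics/w5.png',im)
for k,z in((Y,.023),(B,.034),(((0,0,180),(180,60,255)),.034)):
    for r in rects('wrist',im,*k,z,300,o):
        if 480<r[1][0]<650 and -60<r[1][1]<110: print(z,r)
c=np.hstack([im[60:420,140:500]]); cv2.imwrite('pics/c5.png',cv2.resize(c,(600,600)))
E
```

```text
36.5 [0.55354939 0.02075677 0.19761397] -90.12497243337208 [-1.64269946e-01  4.31219886e-01  1.60982327e+00  1.56074885e-06
  1.10221676e+00 -1.62089694e-01]
0.023 (array([339., 228.]), array([568.3,   1.8]), 0.0, 40, 33)
0.034 (array([339., 187.]), array([567.8,  44.8]), 1.2, 81, 25)
0.034 (array([338., 106.]), array([530.6, 107.1]), -3.6, 829, 371)
0.034 (array([339., 204.]), array([568.1,  28.6]), 1.2, 81, 5)
```

View pics/c5.png

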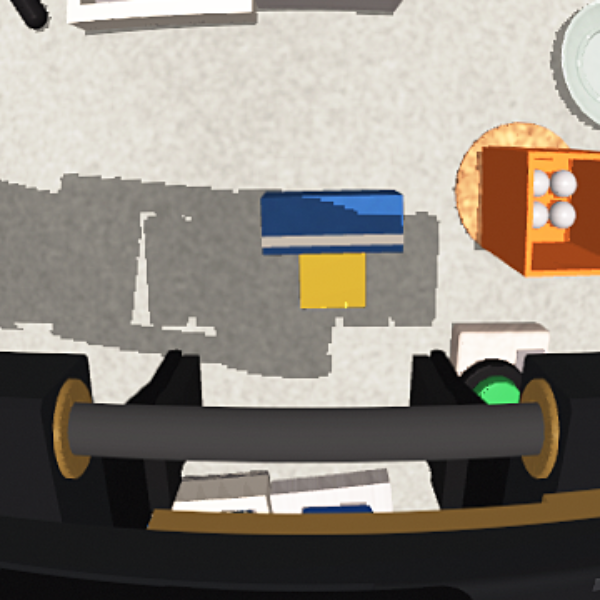

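Emit:
drive_tool(plan=[[10,40,0,0,0,0,78],[17,80,0,0,-1,0,78],[17,120,0,0,-1,0,78],[17,160,0,0,-1,0,78],[17,185,0,0,-1,0,78],[17,193,0,0,-1,0,78],[17,193,0,0,-1,0,78]], newtons=10)

```text
time: 37.25
position: [0.5535, 0.0038, 0.0045]
tool_rot: [0.505, -0.496, 0.495, -0.504]
ft_force: [0.4, -1.0, -0.5]
grip_width: 0.0778
```

Emit:
drive_tool(plan=[[0,0,0,0,0,0,0],[0,0,0,0,0,0,0],[0,0,0,0,0,0,0],[0,0,0,0,0,0,0],[0,0,0,0,0,0,0],[0,0,0,0,0,0,0],[0,0,0,0,0,0,0]])

```text
time: 37.95
position: [0.5541, 0.0038, 0.0055]
tool_rot: [-0.504, 0.496, -0.496, 0.504]
ft_force: [-0.5, 0.0, 0.0]
grip_width: 0.0301
```

Emit:
drive_tool(plan=[[0,0,0,0,0,0,0],[0,0,0,0,0,0,0]])

```text
time: 38.15
position: [0.554, 0.0038, 0.0054]
tool_rot: [0.504, -0.496, 0.496, -0.504]
ft_force: [0.6, 0.9, -0.2]
grip_width: 0.0142
```

```bash
python3 - <<'E'
from h import *
s=camera('scene'); o=get_obs(); P=o['position']; Rm=R.from_quat(o['tool_rot']); print(P,o['grip_width'])
u=proj('scene',P); x0,y0=int(u[0])-65,int(u[1])-60
b=cv2.resize(s[y0:y0+110,x0:x0+130],None,fx=6,fy=5.4,interpolation=cv2.INTER_CUBIC)
for d,c in ((0,(255,0,255)),(.027,(0,255,0))):
  for z in (-.03,.03):
    u=proj('scene',P+Rm.apply([0,-d,z])); cv2.circle(b,(int((u[0]-x0)*6),int((u[1]-y0)*5.4)),4,c,-1)
cv2.imwrite('pics/c6.png',b)
im=camera('wrist')
for k,z in((Y,.023),(B,.034)):
    for r in rects('wrist',im,*k,z,300,o):
        if 480<r[1][0]<650 and -60<r[1][1]<110: print(z,r)
E
```

```text
[0.55401368 0.00375926 0.00536337] 0.00986195921032309
0.023 (array([346., 273.]), array([568.9,   5.1]), 1.8, 40, 24)
0.034 (array([355., 206.]), array([568.1,  44.8]), 1.1, 82, 26)
0.034 (array([354., 252.]), array([568.6,  23.2]), 1.4, 81, 4)
```

View pics/c6.png

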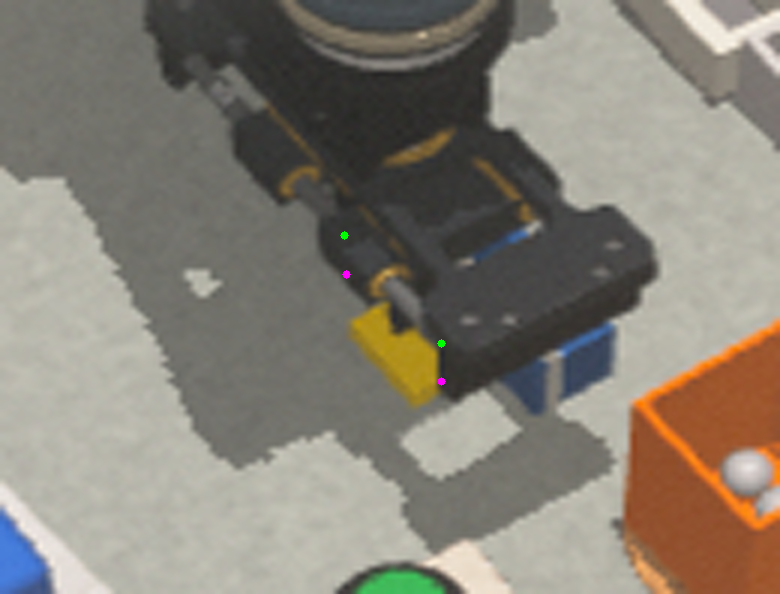

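Emit:
drive_tool(plan=[[0,0,0,0,0,0,78],[0,0,0,0,0,0,78],[0,0,0,0,0,0,78],[0,0,0,0,0,0,78],[0,0,0,0,0,0,78],[0,0,0,0,0,0,78],[0,0,0,0,0,0,78],[0,0,0,0,0,0,78],[0,0,0,0,0,0,78],[0,0,0,0,0,0,78]])

```text
time: 39.25
position: [0.5541, 0.0038, 0.0055]
tool_rot: [-0.504, 0.496, -0.496, 0.504]
ft_force: [1.1, 0.1, 0.6]
grip_width: 0.075
```

Emit:
drive_tool(plan=[[0,0,0,0,0,0,78],[0,2,0,0,0,0,78],[0,4,0,0,0,0,78],[0,6,0,0,0,0,78],[0,7,0,0,0,0,78],[0,7,0,0,0,0,78]])

```text
time: 39.85
position: [0.5539, 0.0038, -0.0018]
tool_rot: [0.504, -0.496, 0.495, -0.504]
ft_force: [0.5, -0.8, 0.2]
grip_width: 0.078
```

Emit:
drive_tool(plan=[[0,3,0,0,0,0,78],[0,6,0,0,0,0,78],[0,9,0,0,0,0,78],[0,10,0,0,0,0,78],[0,10,0,0,0,0,78]])

```text
time: 40.35
position: [0.5538, 0.0038, -0.0118]
tool_rot: [0.504, -0.496, 0.495, -0.504]
ft_force: [0.3, 0.2, -0.1]
grip_width: 0.0779
```

Emit:
drive_tool(plan=[[0,2,0,0,0,0,78],[0,4,0,0,0,0,78],[0,6,0,0,0,0,78],[0,6,0,0,0,0,78]])

```text
time: 40.75
position: [0.5539, 0.0038, -0.0178]
tool_rot: [0.504, -0.496, 0.495, -0.504]
ft_force: [0.8, -0.3, 0.1]
grip_width: 0.078
```

The tool reaches a reading of −18 mm without touching the bench, so the fingertips end about 27 mm short of the reported TCP. I'll allow for that from here on. Closing on the lying tab.

Emit:
drive_tool(plan=[[0,2,0,0,0,0,0],[0,2,0,0,0,0,0],[0,2,0,0,0,0,0],[0,2,0,0,0,0,0],[0,2,0,0,0,0,0],[0,2,0,0,0,0,0],[0,2,0,0,0,0,0],[0,2,0,0,0,0,0]], newtons=20)

```text
time: 41.55
position: [0.5541, 0.0037, -0.0195]
tool_rot: [-0.504, 0.496, -0.496, 0.504]
ft_force: [0.4, 0.3, -0.5]
grip_width: 0.0433
```

Emit:
drive_tool(plan=[[0,0,0,0,0,0,0],[0,0,0,0,0,0,0],[0,0,0,0,0,0,0]])

```text
time: 41.85
position: [0.5541, 0.0037, -0.0195]
tool_rot: [-0.504, 0.496, -0.496, 0.504]
ft_force: [-0.1, -0.0, 0.7]
grip_width: 0.0427
```

Emit:
drive_tool(plan=[[0,0,0,0,0,0,0],[0,0,0,0,0,0,0],[0,0,0,0,0,0,0]], newtons=30)

```text
time: 42.15
position: [0.5541, 0.0037, -0.0195]
tool_rot: [-0.504, 0.496, -0.496, 0.504]
ft_force: [1.4, -0.0, 1.1]
grip_width: 0.0421
```

Emit:
drive_tool(plan=[[0,-5,0,0,0,0,0],[0,-15,0,0,0,0,0],[0,-30,0,0,0,0,0],[0,-50,0,0,0,0,0],[0,-70,0,0,0,0,0],[0,-90,0,0,0,0,0],[0,-100,0,0,0,0,0],[0,-100,0,0,0,0,0]])

```text
time: 42.95
position: [0.555, 0.0037, 0.0822]
tool_rot: [-0.504, 0.495, -0.497, 0.505]
ft_force: [0.1, -0.2, -1.8]
grip_width: 0.042
```

```bash
python3 - <<'E'
from h import *
o=get_obs(); im=camera('wrist'); print(o['time'],o['position'],np.degrees(yawof(o)),o['ft_force'],o['moment'],o['grip_width'],o['q'])
cv2.imwrite('pics/w7.png',cv2.resize(im[100:400,120:520],None,fx=1.5,fy=1.5))
E
```

```text
42.95 [0.55504251 0.00365018 0.08217469] -88.98741695219634 [ 0.14680537 -0.20235532 -1.82951222] [-0.07669428 -0.1112922  -0.06002889] 0.04201925617001658 [-1.94774579e-01  5.94264170e-01  1.71315550e+00  2.88802123e-05
  8.30785533e-01 -2.12468074e-01]
```

View pics/w7.png

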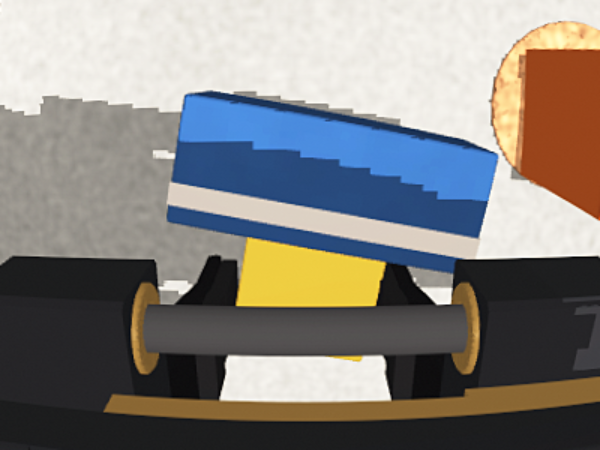

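Emit:
drive_tool(plan=[[0,-10,-10,0,7,0,0],[0,-20,-25,0,15,0,0],[0,-20,-40,0,23,0,0],[0,-20,-55,0,31,0,0],[0,-20,-70,0,39,0,0],[0,-20,-85,0,47,0,0],[0,-20,-95,0,55,0,0],[0,-20,-100,0,63,0,0],[0,-20,-100,0,71,0,0],[0,-20,-100,0,79,0,0]])

```text
time: 44.0
position: [0.4528, 0.0023, 0.0995]
tool_rot: [-0.073, 0.704, -0.703, 0.071]
ft_force: [-0.2, 0.4, -1.5]
grip_width: 0.0425
```

Emit:
drive_tool(plan=[[0,10,0,0,0,0,0],[0,40,0,0,0,0,0],[0,80,0,0,0,0,0],[0,105,0,0,0,0,0],[0,115,0,0,0,0,0],[0,118,0,0,0,0,0],[0,118,0,0,0,0,0]])

```text
time: 44.7
position: [0.4539, 0.0021, -0.0177]
tool_rot: [-0.075, 0.703, -0.703, 0.074]
ft_force: [0.1, -0.4, -1.1]
grip_width: 0.0427
```

```bash
python3 - <<'E'
from h import *
o=get_obs(); print(o['time'],o['position'],np.degrees(yawof(o)),o['ft_force'],o['grip_width'],o['q'])
E
```

```text
44.7 [ 0.45390615  0.00207356 -0.01773955] -167.9342754968737 [ 0.07389907 -0.36258877 -1.14097685] 0.042671664570278094 [-2.42489306e-01  7.15217451e-01  2.00830118e+00  3.53472109e-05
  4.18764469e-01  1.11768820e+00]
```

Emit:
drive_tool(plan=[[0,2,0,0,0,0,0],[0,2,0,0,0,0,60],[0,2,0,0,0,0,60],[0,2,0,0,0,0,60],[0,2,0,0,4,0,60],[0,2,0,0,8,0,60],[0,2,0,0,12,0,60],[0,2,0,0,12,0,60]], newtons=15)

```text
time: 45.5
position: [0.4544, 0.0019, -0.0192]
tool_rot: [-0.0, -0.707, 0.707, -0.0]
ft_force: [-0.5, 0.2, 0.5]
grip_width: 0.0601
```

```bash
python3 - <<'E'
from h import *
o=get_obs(); im=camera('wrist'); print(o['time'],o['position'],np.degrees(yawof(o)),o['ft_force'],o['grip_width'])
for k,z in((Y,.023),(B,.034)):
    for r in rects('wrist',im,*k,z,200,o):
        if 400<r[1][0]<600 and -100<r[1][1]<110: print(z,r)
E
```

```text
45.5 [ 0.45441203  0.00192636 -0.01920735] -179.98559048724388 [-0.46046086  0.22490888  0.45327985] 0.06007377585242433
0.023 (array([323., 285.]), array([464.1,   1. ]), -90.0, 40, 18)
0.034 (array([319., 206.]), array([499.8,   2.8]), -87.4, 82, 26)
0.034 (array([321., 261.]), array([478.5,   2. ]), -87.3, 81, 4)
```

Emit:
drive_tool(plan=[[0,0,0,0,-2.6,0,60],[0,0,0,0,-2.6,0,0],[0,0,0,0,-2.6,0,0],[0,0,0,0,-2.6,0,0],[0,0,0,0,-2.6,0,0],[0,0,0,0,-2.6,0,0],[0,0,0,0,-2.6,0,0]], newtons=15)

```text
time: 46.25
position: [0.4541, 0.002, -0.0195]
tool_rot: [0.016, -0.707, 0.707, -0.016]
ft_force: [0.2, -0.9, 1.0]
grip_width: 0.0397
```

Emit:
drive_tool(plan=[[0,0,0,0,0,0,0],[0,0,0,0,0,0,0],[0,-10,0,0,0,0,0],[0,-30,0,0,0,0,0],[0,-55,0,0,0,0,0],[0,-80,0,0,0,0,0],[0,-90,0,0,0,0,0],[0,-90,0,0,0,0,0]], newtons=35)

```text
time: 47.05
position: [0.455, 0.0019, 0.0718]
tool_rot: [0.015, -0.707, 0.707, -0.017]
ft_force: [0.7, -1.2, -1.4]
grip_width: 0.0395
```

```bash
python3 - <<'E'
from h import *
o=get_obs(); print(o['time'],o['position'],np.degrees(yawof(o)),o['ft_force'],o['moment'],o['grip_width'],o['q'])
E
```

```text
47.05 [0.45496453 0.00186613 0.07183375] -177.38945648088173 [ 0.69323645 -1.19153808 -1.38778482] [ 0.01500787  0.05852021 -0.00919193] 0.03952565510007735 [-2.42367050e-01  5.21771367e-01  1.96769132e+00  1.80023278e-05
  6.48749008e-01  1.28285391e+00]
```

Emit:
drive_tool(plan=[[0,-15,0,0,0,-6,0],[0,-30,0,0,0,-14,0],[0,-40,0,0,0,-22,0],[0,-40,0,0,0,-30,0],[0,-40,0,0,0,-38,0],[0,-40,0,0,0,-46,0],[0,-40,0,0,0,-54,0],[0,-40,0,0,0,-62,0],[0,-40,0,0,0,-70,0],[0,-40,0,0,0,-75,0]])

```text
time: 48.05
position: [0.4536, 0.0021, 0.1067]
tool_rot: [0.445, -0.55, 0.569, 0.419]
ft_force: [-1.4, -0.3, -1.9]
grip_width: 0.0394
```

```bash
python3 - <<'E'
from h import *
o=get_obs(); print(o['time'],o['position'],R.from_quat(o['tool_rot']).as_matrix().round(2),o['ft_force'],o['moment'],o['grip_width'],o['q'])
s=camera('scene'); cv2.imwrite('pics/s8.png',cv2.resize(s[130:330,180:440],None,fx=3,fy=3))
E
```

```text
48.05 [0.45359398 0.00207949 0.10672463] [[-0.25 -0.97  0.05]
 [-0.01 -0.04 -1.  ]
 [ 0.97 -0.25 -0.  ]] [-1.43052891 -0.32457599 -1.89954896] [ 0.06824382 -0.85091164  0.06262527] 0.03938815277624145 [-0.1223302   1.1311182   1.11559729 -0.20086189  2.197348    1.40821926]
```

View pics/s8.png

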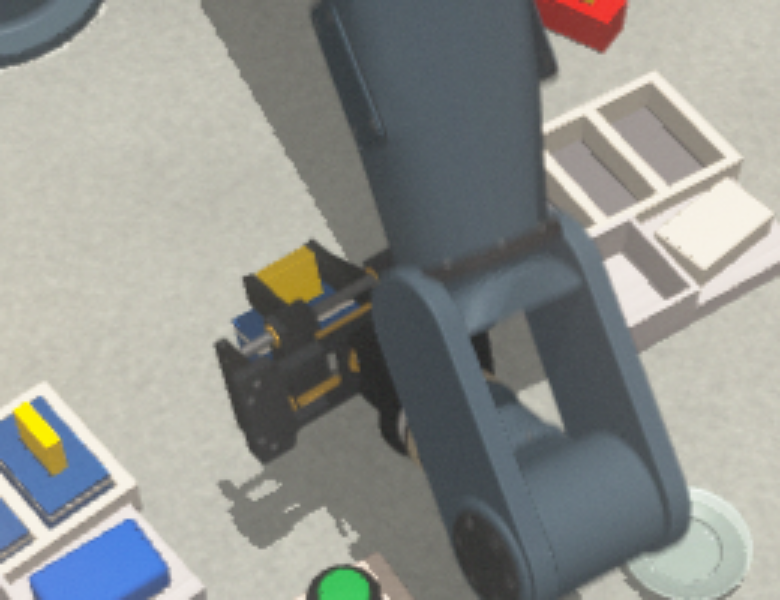

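The cassette is held nearly upright (tab up). The wrist is close to where the cup stands, so I'll check its height before lowering.

```bash
cat > kin.py <<'E'
from h import *
from scipy.optimize import least_squares
# q2,q3,q5,x,y,z
D=np.array([(.52839,1.43378,1.18138,.17856,-.59821,.1956),(.25573,1.57381,1.30934,.4428,-.2560,.3010),(.42134,1.93753,.77821,.44726,-.05937,.1210),(.57527,1.59734,.97236,.5835,.06983,.1202),(.68684,1.62645,.82841,.59134,-.06327,.0484),
(.36419,1.71239,1.05989,.47644,-.18397,.20249),(.71522,2.0083,.41876,.4539,.00207,-.01774),(.52177,1.96769,.64875,.45496,.00187,.07183)])
q2,q23=D[:,0],D[:,0]+D[:,1]; re=np.sqrt(D[:,3]**2+D[:,4]**2-.111**2)
def f(p,q2,q23): # a,L1,L2,e,h'
    return p[0]+p[1]*np.sin(q2)+p[2]*np.sin(q23)+p[3]*np.cos(q23), p[4]+p[1]*np.cos(q2)+p[2]*np.cos(q23)-p[3]*np.sin(q23)
def res(p): r,z=f(p,q2,q23); return np.r_[r-re,z-D[:,5]]
P=least_squares(res,[0,.4,.4,0,.1]).x
if __name__=='__main__':
    print(P.round(4),np.abs(res(P)).max())
    q=get_obs()['q']; r,z=f(P,q[1],q[1]+q[2]); print('wrist r',r,'z - L3',z)
    # tilt pose: wrist = TCP - L3*tooly
    o=get_obs(); m=R.from_quat(o['tool_rot']).as_matrix()
    for L3 in np.arange(.15,.36,.02): print(round(L3,2), (o['position']-L3*m[:,1]).round(3), 'fk z',round(z+L3,3),'fk r',round(r,3))
E
python3 kin.py
```

```text
[ 0.0026  0.5806  0.3914  0.1115 -0.0532] 0.0009661534433053065
wrist r 0.7629877576544658 z - L3 -0.14201266232495574
0.15 [0.598 0.009 0.141] fk z 0.008 fk r 0.763
0.17 [0.617 0.01  0.146] fk z 0.028 fk r 0.763
0.19 [0.636 0.01  0.151] fk z 0.048 fk r 0.763
0.21 [0.656 0.011 0.156] fk z 0.068 fk r 0.763
0.23 [0.675 0.012 0.161] fk z 0.088 fk r 0.763
0.25 [0.694 0.013 0.166] fk z 0.108 fk r 0.763
0.27 [0.714 0.014 0.171] fk z 0.128 fk r 0.763
0.29 [0.733 0.015 0.176] fk z 0.148 fk r 0.763
0.31 [0.753 0.016 0.181] fk z 0.168 fk r 0.763
0.33 [0.772 0.017 0.186] fk z 0.188 fk r 0.763
0.35 [0.791 0.017 0.191] fk z 0.208 fk r 0.763
```

Emit:
drive_tool(plan=[[-5,10,10,0,0,3,0],[-10,20,25,0,0,7,0],[-20,28,31,0,0,7,0],[-30,33,31,0,0,7,0],[-40,36,31,0,0,7,0],[-47,38,31,0,0,7,0],[-47,38,31,0,0,7,0],[-47,38,31,0,0,7,0]])

```text
time: 48.9
position: [0.431, -0.0297, 0.0548]
tool_rot: [0.409, -0.577, 0.595, 0.382]
ft_force: [0.1, -0.5, -2.4]
grip_width: 0.0398
```

```bash
python3 - <<'E'
from h import *
o=get_obs(); m=R.from_quat(o['tool_rot']).as_matrix(); print(o['time'],o['position'],m.round(2),o['ft_force'],o['grip_width'],o['q'])
print('wrist',o['position']-.33*m[:,1], (m.T@[0,0,-.008]).round(4))
E
```

```text
48.9 [ 0.43102659 -0.0296952   0.0547552 ] [[-0.37 -0.93  0.05]
 [-0.02 -0.04 -1.  ]
 [ 0.93 -0.37 -0.  ]] [ 0.09703766 -0.5137066  -2.38295584] 0.03977392514726732 [-0.17197225  1.1148376   1.22512109 -0.21963296  1.97214887  1.40094572]
wrist [ 0.73678261 -0.01562632  0.1781056 ] [-0.0074  0.003   0.    ]
```

Emit:
drive_tool(plan=[[-3.7,1.5,0,0,0,0,0],[-7.4,3,0,0,0,0,0],[-9.3,3.7,0,0,0,0,0],[-9.3,3.7,0,0,0,0,0]])

```text
time: 49.3
position: [0.431, -0.0301, 0.0452]
tool_rot: [0.409, -0.577, 0.595, 0.382]
ft_force: [0.4, 0.9, -1.4]
grip_width: 0.04
```

Emit:
drive_tool(plan=[[-1.9,0.7,0,0,0,0,0],[-1.9,0.7,0,0,0,0,0]])

```text
time: 49.5
position: [0.4308, -0.0301, 0.0451]
tool_rot: [0.409, -0.576, 0.594, 0.383]
ft_force: [0.8, 0.6, 4.4]
grip_width: 0.0394
```

Emit:
drive_tool(plan=[[-1.9,0.7,0,0,0,0,0],[-1.9,0.7,0,0,0,0,0]])

```text
time: 49.7
position: [0.4307, -0.03, 0.045]
tool_rot: [0.41, -0.576, 0.594, 0.384]
ft_force: [2.7, 0.1, 9.9]
grip_width: 0.0394
```

Contact at 45 mm, right where I predicted. Ease off and release; it should rock upright.

Emit:
drive_tool(plan=[[2.8,-1.1,0,0,0,0,0],[2.8,-1.1,0,0,0,0,0],[2.8,-1.1,0,0,0,0,62],[2.8,-1.1,0,0,0,0,62],[2.8,-1.1,0,0,0,0,62],[2.8,-1.1,0,0,0,0,62],[2.8,-1.1,0,0,0,0,62],[2.8,-1.1,0,0,0,0,62],[2.8,-1.1,0,0,0,0,62]])

```text
time: 50.6
position: [0.4311, -0.0301, 0.0441]
tool_rot: [0.409, -0.577, 0.595, 0.382]
ft_force: [0.6, 0.4, 0.1]
grip_width: 0.0615
```

```bash
python3 - <<'E'
from h import *
o=get_obs(); im=camera('wrist'); print(o['time'],o['position'],o['ft_force'],o['grip_width'])
cv2.imwrite('pics/w9.png',im)
for k,z in((Y,.07),(B,.034)):
    for r in rects('top',camera('top'),*k,z,20): 
        if 340<r[1][0]<700 and -130<r[1][1]<130: print(z,r)
E
```

```text
50.6 [ 0.43112446 -0.03007553  0.04410738] [0.63505661 0.44752386 0.05401732] 0.06153260647576784
0.07 (array([363., 279.]), array([487.8, -26. ]), -88.5, 39, 10)
0.034 (array([363., 279.]), array([487.1, -29.9]), -88.5, 63, 30)
```

Emit:
drive_tool(plan=[[9,-4,0,0,0,0,62],[28,-12,0,0,0,0,62],[56,-23,0,0,0,0,62],[93,-38,0,0,0,0,62],[112,-46,0,0,0,0,62],[112,-46,0,0,0,7,62],[112,-46,0,0,0,15,62],[112,-46,0,0,0,23,62],[112,-46,0,0,0,31,62]])

```text
time: 51.65
position: [0.4327, -0.0301, 0.1657]
tool_rot: [0.237, -0.666, 0.677, 0.207]
ft_force: [-0.8, -0.3, 0.4]
grip_width: 0.0619
```

Emit:
drive_tool(plan=[[0,0,0,0,0,8,40],[0,0,0,0,0,16,40],[0,0,0,0,0,24,40],[0,0,0,0,0,32,40],[0,0,0,0,0,37,40],[0,0,0,0,0,37,40],[0,0,0,0,0,37,40]])

```text
time: 52.35
position: [0.4322, -0.0304, 0.1658]
tool_rot: [0.016, -0.707, 0.707, -0.016]
ft_force: [0.5, -0.6, -0.4]
grip_width: 0.0402
```

```bash
python3 - <<'E'
from h import *
o=get_obs(); im=camera('wrist'); print(o['time'],o['position'],np.degrees(yawof(o)),o['ft_force'],o['grip_width'],o['q'])
for k,z in((Y,.07),(B,.034)):
    for r in rects('wrist',im,*k,z,150,o): 
        if 340<r[1][0]<700 and -130<r[1][1]<130: print('w',z,r)
    for r in rects('top',camera('top'),*k,z,20): 
        if 340<r[1][0]<700 and -130<r[1][1]<130: print(z,r)
print(delta([.48,-.03,.20],down(np.radians(270))))
E
```

```text
52.35 [ 0.43224702 -0.03036796  0.16578894] -177.42903886679878 [ 0.50026708 -0.55883263 -0.3992391 ] 0.04015298791824486 [-3.28832282e-01  3.21170125e-01  1.92861098e+00 -5.88525865e-04
  8.91491420e-01  1.19746201e+00]
w 0.07 (array([338., 216.]), array([443.5, -43.4]), 89.4, 39, 17)
w 0.034 (array([336., 207.]), array([441. , -43.7]), -89.5, 81, 34)
[-46.5 -34.7   1.7  -0.  -87.4   0. ]
```

The cassette is upright again (81×34 mm outline at (441,−44)). Regrasp it, deeper.

Emit:
drive_tool(plan=[[-8,0,14,0,-8,0,36],[-8,0,14,0,-16,0,36],[-8,0,14,0,-24,0,36],[-8,0,14,0,-32,0,36],[-8,0,14,0,-40,0,36],[-8,0,14,0,-48,0,36],[-8,0,14,0,-56,0,36],[-8,0,14,0,-64,0,36],[-8,0,14,0,-72,0,36],[-8,0,14,0,-80,0,36]], newtons=20)

```text
time: 53.5
position: [0.4416, -0.0438, 0.1648]
tool_rot: [-0.469, 0.53, -0.53, 0.468]
ft_force: [0.5, 0.1, 0.2]
grip_width: 0.036
```

Emit:
drive_tool(plan=[[0,0,0,0,-8,0,36],[0,0,0,0,-8,0,36],[0,0,0,0,-8,0,36]])

```text
time: 53.8
position: [0.4412, -0.0437, 0.1649]
tool_rot: [0.502, -0.498, 0.498, -0.502]
ft_force: [1.2, -0.3, -0.0]
grip_width: 0.0363
```

```bash
python3 - <<'E'
from h import *
o=get_obs(); im=camera('wrist'); print(o['time'],o['position'],np.degrees(yawof(o)))
for k,z in((Y,.07),(B,.034)):
    for r in rects('wrist',im,*k,z,150,o): 
        if 340<r[1][0]<700 and -130<r[1][1]<130: print('w',z,r)
print(delta([.4413,-.0437,.022],down(np.radians(270.5))))
E
```

```text
53.8 [ 0.44116677 -0.04373465  0.16489926] -89.5400669396123
w 0.07 (array([323., 225.]), array([440.4, -41.1]), -89.5, 44, 11)
w 0.034 (array([323., 214.]), array([440.3, -43.5]), -89.5, 81, 33)
[  0.  143.    0.4   0.   -0.   -0. ]
```

Emit:
drive_tool(plan=[[0,50,0,0,0,0,36],[0,100,0,0,0,0,36],[0,135,0,0,0,0,36],[0,143,0,0,0,0,36],[0,143,0,0,0,0,0],[0,143,0,0,0,0,0],[0,143,0,0,0,0,0],[0,143,0,0,0,0,0],[0,143,0,0,0,0,0],[0,143,0,0,0,0,0]], newtons=20)

```text
time: 54.85
position: [0.4415, -0.044, 0.0236]
tool_rot: [-0.502, 0.496, -0.498, 0.503]
ft_force: [-0.0, 0.8, 8.3]
grip_width: 0.012
```

Emit:
drive_tool(plan=[[0,0,0,0,0,0,0],[0,-20,0,0,0,0,0],[0,-50,0,0,0,0,0],[0,-80,0,0,0,0,0],[0,-100,0,0,8,0,0],[0,-105,0,0,16,0,0],[0,-105,0,0,24,0,0],[0,-105,0,0,32,0,0],[0,-105,0,0,40,0,0],[0,-105,0,0,48,0,0]], newtons=30)

```text
time: 55.85
position: [0.4401, -0.0435, 0.1277]
tool_rot: [0.255, -0.659, 0.66, -0.255]
ft_force: [0.3, -0.7, -1.5]
grip_width: 0.0114
```

Emit:
drive_tool(plan=[[0,0,0,0,8,0,0],[0,0,0,0,16,0,0],[0,0,0,0,24,0,0],[0,0,0,0,32,0,0],[0,0,0,0,35.5,0,0],[0,0,0,0,35.5,0,0],[0,0,0,0,35.5,0,0]])

```text
time: 56.55
position: [0.4402, -0.0436, 0.1275]
tool_rot: [0.044, -0.706, 0.706, -0.044]
ft_force: [-0.9, -0.1, -1.1]
grip_width: 0.0118
```

```bash
python3 - <<'E'
from h import *
o=get_obs(); im=camera('wrist'); print(o['time'],o['position'],np.degrees(yawof(o)),o['ft_force'],o['grip_width'])
h=o['position'][2]-.022
for k,z in((Y,.07),(B,.034)):
    for r in rects('wrist',im,*k,z+h,150,o): 
        if 400<r[1][0]<520 and -90<r[1][1]<20: print('w',z,r)
print(delta([.4901,-.2995,.135],down(np.radians(187))))
E
```

```text
56.55 [ 0.44022582 -0.04356234  0.12748831] -172.81520523681715 [-0.93789626 -0.06278895 -1.13066184] 0.011833972721038656
w 0.07 (array([323., 275.]), array([457.3, -42.3]), 7.9, 27, 12)
w 0.07 (array([323., 342.]), array([425. , -46.5]), -82.8, 11, 4)
w 0.034 (array([323., 192.]), array([485.2, -38.9]), -83.2, 30, 2)
w 0.034 (array([323., 229.]), array([463.1, -41.7]), 7.2, 39, 33)
[-1.750e+01 -7.500e+00  2.601e+02 -0.000e+00  2.000e-01 -0.000e+00]
```

Emit:
drive_tool(plan=[[-1,0,18,0,0,0,0],[-3,0,55,0,0,0,0],[-5,0,95,0,0,0,0],[-7,0,135,0,0,0,0],[-9,0,175,0,0,0,0],[-11,0,215,0,0,0,0],[-13,0,245,0,0,0,0],[-13.5,0,258.5,0,0,0,0],[-13.5,0,258.5,0,0,0,0],[-13.5,0,258.5,0,0,0,0]])

```text
time: 57.6
position: [0.4848, -0.2966, 0.1268]
tool_rot: [-0.045, 0.707, -0.705, 0.043]
ft_force: [-1.0, 0.7, -1.1]
grip_width: 0.0117
```

```bash
python3 - <<'E'
from h import *
camera('top'); o=get_obs(); im=camera('wrist'); print(o['time'],o['position'],np.degrees(yawof(o)),o['ft_force'],o['grip_width'])
h=o['position'][2]-.0225
for r in rects('wrist',im,*B,.034+h,150,o): 
        if 420<r[1][0]<580 and -340<r[1][1]<-260: print('w',r)
print(delta([.486,-.2985,.05],down(np.radians(187)),(o['position'],R.from_quat(o['tool_rot']))))
E
```

```text
57.65 [ 0.48482257 -0.29614179  0.126849  ] -172.82962779590832 [-1.13563347  0.2292889  -1.70883013] 0.011716819408192122
w (array([371., 212.]), array([ 519.6, -315.3]), -9.5, 50, 14)
w (array([262., 219.]), array([ 508.5, -262.1]), 7.4, 52, 27)
w (array([383., 215.]), array([ 516.8, -325. ]), 6.6, 50, 17)
w (array([323., 191.]), array([ 529.9, -291.5]), -82.8, 30, 2)
w (array([322., 229.]), array([ 507.6, -294. ]), 7.2, 39, 34)
[-1.  76.8  2.7  0.2  0.2  0.1]
```

Emit:
drive_tool(plan=[[-1,20,3,0,0,0,0],[-1,45,3,0,0,0,0],[-1,62,3,0,0,0,0],[-1,65,3,0,0,0,0],[-1,65,3,0,0,0,0],[-1,68,3,0,0,0,0],[-1,71,3,0,0,0,0],[-1,73,3,0,0,0,0],[-1,73,3,0,0,0,0]])

```text
time: 58.6
position: [0.4872, -0.3014, 0.0544]
tool_rot: [0.044, -0.706, 0.706, -0.044]
ft_force: [-0.2, 0.9, -0.3]
grip_width: 0.0117
```

Emit:
drive_tool(plan=[[0,2,0,0,0,0,0],[0,4,0,0,0,0,0],[0,5,0,0,0,0,0],[0,5,0,0,0,0,0]])

```text
time: 59.0
position: [0.487, -0.3013, 0.049]
tool_rot: [-0.044, 0.706, -0.706, 0.044]
ft_force: [1.0, -0.1, -2.7]
grip_width: 0.0117
```

In the slot, no contact force. Lower to the floor and release.

Emit:
drive_tool(plan=[[0,5,0,0,0,0,0],[0,10,0,0,0,0,0],[0,15,0,0,0,0,0],[0,18,0,0,0,0,0],[0,19,0,0,0,0,0],[0,19,0,0,0,0,0]])

```text
time: 59.6
position: [0.4871, -0.3013, 0.0301]
tool_rot: [-0.044, 0.706, -0.706, 0.044]
ft_force: [0.6, -1.2, -0.9]
grip_width: 0.0119
```

Emit:
drive_tool(plan=[[0,1,0,0,0,0,26],[0,1,0,0,0,0,26],[0,1,0,0,0,0,26],[0,1,0,0,0,0,26],[0,-20,0,0,0,0,26],[0,-60,0,0,0,0,26],[0,-110,0,0,0,0,26],[0,-150,0,0,0,0,26],[0,-150,0,0,0,0,60],[0,-150,0,0,0,0,60]])

```text
time: 60.6
position: [0.4875, -0.3016, 0.1815]
tool_rot: [0.043, -0.705, 0.706, -0.044]
ft_force: [-0.1, 0.2, -0.4]
grip_width: 0.035
```

```bash
python3 - <<'E'
from h import *
import cas
o=cas.cas(); print(o['time'],o['position'],np.degrees(yawof(o)),o['ft_force'],o['q'])
O=((5,150,90),(14,255,255))
for n,im in(('wrist',camera('wrist')),('top',camera('top')),('scene',camera('scene'))):
    for r in rects(n,im,*O,.089,100,o): print(n,r)
im=camera('top'); m=cv2.inRange(cv2.cvtColor(im,cv2.COLOR_BGR2HSV),(5,120,60),(16,255,255))
print(mark_of('top','rack_right_trough')[:1],spot_in('top','bead_cup')[:2],mark_of('top','petri_dish')[:2],mark_of('scene','bead_cup')[:2])
E
```

```text
moving [ 0.48751824 -0.30162591  0.18145824] [ 0.48662438 -0.30088098  0.17993839]
Y (array([255., 223.]), array([ 483.1, -245.6]), 3.8, 44, 13)
Y (array([322., 225.]), array([ 487.4, -302. ]), 7.3, 40, 12)
Y (array([375., 225.]), array([ 492.4, -345.8]), 6.7, 41, 12)
Y (array([184., 226.]), array([ 472.1, -182.2]), 2.3, 43, 14)
B (array([222., 111.]), array([ 574.8, -197.6]), -88.0, 83, 50)
B (array([264., 211.]), array([ 481.4, -246. ]), 7.4, 82, 42)
B (array([226., 212.]), array([ 479.8, -211.5]), 15.7, 81, 13)
B (array([322., 212.]), array([ 487.4, -301.9]), 7.1, 82, 34)
B (array([367., 210.]), array([ 492.1, -345.8]), 6.4, 82, 26)
B (array([202., 214.]), array([ 471.3, -183.2]), 6.5, 83, 51)
60.65 [ 0.48662438 -0.30088098  0.17993839] -172.89336031660287 [ 0.85423834  0.12917883 -1.24644032] [-7.48987853e-01  4.76633261e-01  1.58466198e+00 -5.89496731e-05
  1.08112807e+00  6.97802133e-01]
wrist (array([35., 18.]), array([659.2,   6.2]), 79.9, 122, 47)
top (array([324., 162.]), array([698.8,  54.6]), -88.6, 61, 56)
top (array([324., 190.]), array([662.1,  52.7]), -88.5, 62, 30)
scene (array([594.,  34.]), array([ 402.5, 1049.2]), -65.0, 374, 62)
scene (array([16., 32.]), array([-442.3, -216.8]), 89.8, 127, 84)
scene (array([566., 100.]), array([532. , 812.2]), -69.7, 242, 64)
scene (array([355., 302.]), array([714.4,  39.9]), 1.9, 97, 95)
[{'location': [491.4, 234.5], 'conf': 0.68}] [{'location': [323.9, 175.6], 'conf': 0.81}] [{'location': [278.0, 148.8], 'conf': 0.9}, {'location': [434.4, 284.8], 'conf': 0.73}] [{'location': [349.4, 311.7], 'conf': 0.94}]
```

```bash
cat > fk.py <<'E'
from kin import *
L3=.3296
def fk(q,L3=L3,P=P,d=.111):
    A=R.from_euler('z',q[0])*R.from_euler('y',q[1]); B=A*R.from_euler('y',q[2])
    p=R.from_euler('z',q[0]).apply([P[0],d,P[4]+L3])+A.apply([0,0,P[1]])+B.apply([P[3],0,P[2]])
    W=B*R.from_euler('ZYZ',[q[3],q[4],q[5]]); return p,p+W.apply([0,0,L3]),W
LO=np.array([-3.08,-.75,.22,-1.43,.0,-2.85]);HI=np.array([3.08,2.2,2.44,4.57,2.65,2.85])
# constant tool rotation offset from one sample
o=dict(q=np.array([-.17197,1.11484,1.22512,-.21963,1.97215,1.40095]),p=np.array([.43103,-.0297,.05476]),r=R.from_quat([.409,-.577,.595,.382]))
W=fk(o['q'])[2]; OFF=W.inv()*o['r']
def ik(pos,rot,q0):
    def c(q):
        _,p,W=fk(q); return np.r_[(p-pos)*10,(rot.inv()*(W*OFF)).as_rotvec()*3]
    r=least_squares(c,np.clip(q0,LO+.01,HI-.01),bounds=(LO,HI)); return r.x,np.abs(r.fun).max()
def tooltilt(yaw,tilt):
    """down(yaw+180) tool turned so the tip points backward (-heading yaw) by tilt; negative = outward"""
    return down(yaw+np.pi)*R.from_euler('z',-tilt)
if __name__=='__main__':
    print(fk(o['q'])[1]-o['p'], OFF.as_matrix().round(2))
    g=get_obs(); print('now',fk(g['q'])[1]-g['position'],(R.from_quat(g['tool_rot']).inv()*(fk(g['q'])[2]*OFF)).magnitude())
    q0=g['q']; cup=np.array([.692,.056,0]); 
    for a in (15,20,25,30):
        t=np.radians(a); rot=tooltilt(np.radians(1.4),-t); tip=cup+[0,0,.064]; pos=tip+.027*rot.as_matrix()[:,1]
        q,e=ik(pos,rot,q0); print('grip',a,pos.round(4),q.round(2),round(e,4))
    for ps in (0,-20,-45,-70,-90,-110):
      for tt in (75,85):
        y=np.radians(ps); u=np.array([np.cos(y),np.sin(y),0]); rot=tooltilt(y,np.radians(tt)); th=np.radians(25+tt)
        dx,dz=.0206*np.cos(th)+.0495*np.sin(th),-.0206*np.sin(th)+.0495*np.cos(th)
        pos=np.array([.588,-.301,.072])-u*(dx+.012)-[0,0,dz]
        best=min((ik(pos,rot,np.array([b,.9,1.3,w,1.9,1.2-b*0])) for b in(-.5,-1) for w in(0,.8,-.8)),key=lambda t:t[1])
        w=fk(best[0])[0]; print(ps,tt,pos.round(3),best[0].round(2),round(best[1],4),'wrist',w.round(2))
E
python3 fk.py
```

```text
[-0.00052413  0.00049653  0.00182398] [[ 0.  0. -1.]
 [-1.  0. -0.]
 [ 0.  1.  0.]]
now [ 0.00015535 -0.0001444   0.00011838] 0.00038126156779785505
grip 15 [0.699  0.0562 0.0379] [-0.09  0.74  1.58  0.06  0.56  1.41] 0.0
grip 20 [0.7012 0.0562 0.0386] [-0.1   0.73  1.65  0.1   0.42  1.36] 0.0
grip 25 [0.7034 0.0563 0.0395] [-0.1   0.73  1.71  0.2   0.27  1.26] 0.0
grip 30 [0.7055 0.0563 0.0406] [-0.11  0.73  1.78  0.54  0.13  0.92] 0.0
0 75 [ 0.531 -0.301  0.101] [-0.46  1.31  0.61 -0.68  2.38  0.91] 0.0 wrist [ 0.85 -0.3   0.19]
0 85 [ 0.537 -0.301  0.108] [-0.46  1.41  0.5  -0.86  2.53  0.76] 0.0 wrist [ 0.86 -0.3   0.14]
-20 75 [ 0.534 -0.281  0.101] [-0.56  1.35  0.5  -0.37  2.56  1.2 ] 0.0 wrist [ 0.83 -0.39  0.19]
-20 85 [ 0.54  -0.283  0.108] [-0.55  1.4   0.48 -0.48  2.65  1.11] 0.1339 wrist [ 0.84 -0.39  0.15]
-45 75 [ 0.548 -0.261  0.101] [-0.68  1.34  0.55  0.18  2.56  1.75] 0.0 wrist [ 0.77 -0.49  0.19]
-45 85 [ 0.552 -0.265  0.108] [-0.69  1.38  0.54  0.24  2.65  1.8 ] 0.1397 wrist [ 0.77 -0.49  0.15]
-70 75 [ 0.568 -0.247  0.101] [-0.81  1.26  0.75  0.57  2.33  2.1 ] 0.0 wrist [ 0.68 -0.55  0.19]
-70 85 [ 0.57  -0.253  0.108] [-0.81  1.35  0.66  0.7   2.49  2.2 ] 0.0 wrist [ 0.68 -0.56  0.14]
-90 75 [ 0.588 -0.244  0.101] [-0.9   1.19  0.97  0.76  2.08  2.21] 0.0 wrist [ 0.59 -0.56  0.19]
-90 85 [ 0.588 -0.25   0.108] [-0.91  1.27  0.9   0.87  2.22  2.26] 0.0 wrist [ 0.59 -0.58  0.14]
-110 75 [ 0.608 -0.247  0.101] [-0.98  1.11  1.22  0.93  1.81  2.22] 0.0 wrist [ 0.5  -0.55  0.19]
-110 85 [ 0.606 -0.253  0.108] [-1.    1.19  1.17  1.02  1.94  2.22] 0.0 wrist [ 0.49 -0.56  0.14]
```

```bash
python3 - <<'E'
from fk import *
rot=tooltilt(np.radians(1.4),np.radians(-20)); m=rot.as_matrix(); cup=np.array([.692,.056,0])
pos=cup+[0,0,.064]+.027*m[:,1]-.13*m[:,1]; print(pos, m.round(2)); print(delta(pos,rot)); print(ik(pos,rot,get_obs()['q']))
E
```

```text
[0.65678244 0.0551393  0.16078834] [[-0.94  0.34  0.02]
 [-0.02  0.01 -1.  ]
 [-0.34 -0.94  0.  ]]
[-212.7   18.8 -332.5    1.1    5.6   20. ]
(array([-0.1083746 ,  0.496714  ,  1.68708552,  0.07838393,  0.61331366,
        1.38169974]), np.float64(1.3845707913517913e-10))
```

Emit:
drive_tool(plan=[[-20,-20,-35,0,0,0,86],[-60,-20,-80,0,1,2,86],[-100,-20,-125,0,2,5,86],[-140,-20,-170,0,3,8,86],[-170,-20,-215,1,4,12,86],[-200,-10,-260,1,5,16,86],[-213,10,-305,1,5.6,20,86],[-213,19,-332,1,5.6,20,86],[-213,19,-332,1,5.6,20,86],[-213,19,-332,1,5.6,20,86]], newtons=20)

```text
time: 62.05
position: [0.6564, 0.0574, 0.1597]
tool_rot: [0.112, 0.698, -0.695, 0.132]
ft_force: [0.2, -1.3, 0.6]
grip_width: 0.0864
```

```bash
python3 - <<'E'
from fk import *
camera('top'); o=get_obs(); im=camera('wrist'); print(o['time'],o['position'],o['grip_width'],o['q'].round(2))
m=cv2.inRange(cv2.cvtColor(im,cv2.COLOR_BGR2HSV),(4,110,50),(20,255,255)); m[:, :]=m
n,l,s,c=cv2.connectedComponentsWithStats(m); print([(s[i].tolist(),c[i].round()) for i in range(1,n) if s[i,4]>300])
for d in mark_of('wrist','bead_cup')[:1]: print('cup mark',d,at('wrist',d['location'],.004,o))
for d in mark_of('wrist','coaster')[:1]: print('coaster',d,at('wrist',d['location'],0,o))
for d in mark_of('top','coaster')[:1]: print('coaster top',at('top',d['location'],0))
big=cv2.resize(im[0:400,130:530],None,fx=1.5,fy=1.5)
for i in range(0,400,50): cv2.putText(big,str(i),(0,int(i*1.5)+10),0,.4,(0,0,255),1); cv2.putText(big,str(130+i),(int(i*1.5),595),0,.4,(0,0,255),1)
cv2.imwrite('pics/cup.png',big)
E
```

```text
62.1 [0.65716276 0.05560476 0.16056218] 0.08563350649228878 [-0.11  0.5   1.69  0.08  0.61  1.38]
[([543, 155, 45, 64, 1077], array([558., 190.])), ([277, 176, 94, 106, 6968], array([325., 224.])), ([124, 285, 28, 58, 833], array([135., 313.])), ([495, 285, 28, 58, 822], array([511., 313.])), ([290, 338, 314, 43, 4246], array([451., 365.])), ([458, 444, 18, 36, 323], array([468., 461.]))]
cup mark {'location': [326.0, 230.0], 'conf': 0.68} [0.69630143 0.05278179 0.004     ]
```

View pics/cup.png

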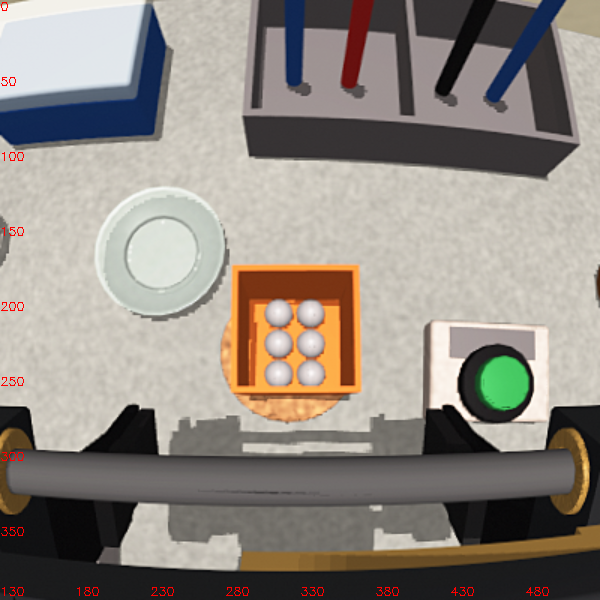

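Picture (15 viewed): cup with six beads, rim from (285,177) to (370,262), squared with the tool; green button of the white timer at (466,255).

```bash
python3 - <<'E'
from fk import *
o=get_obs(); c=np.array([at('wrist',p,.089,o) for p in((285.5,177.5),(370,177.5),(370,262),(285.5,262))]); print(c.round(4)); cup=c.mean(0); print(cup)
print('button',at('wrist',(466,255),.035,o))
rot=tooltilt(np.radians(1.4),np.radians(-20)); m=rot.as_matrix(); cup[2]=0
pos=cup+[0,0,.064]+.027*m[:,1]; print(pos,delta(pos,rot))
# fine joint check
print(ik(pos,rot,o['q']))
E
```

```text
[[0.7282 0.0819 0.089 ]
 [0.7297 0.0176 0.089 ]
 [0.6656 0.017  0.089 ]
 [0.6641 0.0797 0.089 ]]
[0.69689499 0.04905661 0.089     ]
button [ 0.67436754 -0.08097837  0.035     ]
[0.70612677 0.04928223 0.0386283 ] [-2.800e+00  1.322e+02  4.600e+00 -1.000e-01 -1.000e-01 -1.000e-01]
(array([-0.10920457,  0.73573922,  1.63538891,  0.10976418,  0.42684399,
        1.34507522]), np.float64(2.220446049250313e-15))
```

Emit:
drive_tool(plan=[[-1,20,5,0,0,0,86],[-3,55,5,0,0,0,86],[-3,90,5,0,0,0,86],[-3,120,5,0,0,0,86],[-3,132,5,0,0,0,86],[-3,132,5,0,0,0,0],[-3,132,5,0,0,0,0],[-3,132,5,0,0,0,0],[-3,132,5,0,0,0,0],[-3,132,5,0,0,0,0]], newtons=15)

```text
time: 63.3
position: [0.7064, 0.0507, 0.0402]
tool_rot: [0.115, 0.697, -0.695, 0.133]
ft_force: [-1.7, 0.5, 4.8]
grip_width: 0.0641
```

Emit:
drive_tool(plan=[[0,0,0,0,0,0,0],[0,0,0,0,0,0,0]], newtons=25)

```text
time: 63.5
position: [0.7064, 0.0507, 0.0402]
tool_rot: [0.115, 0.697, -0.695, 0.133]
ft_force: [-2.3, 0.4, 6.3]
grip_width: 0.0638
```

```bash
python3 - <<'E'
from fk import *
o=get_obs(); m=R.from_quat(o['tool_rot']).as_matrix(); print(o['time'],o['position'].tolist(),o['tool_rot'].tolist(),o['grip_width'],o['ft_force'])
print('up 1mm in tool',m.T[:,2].round(3))
E
```

```text
63.5 [0.7064322126071265, 0.05067786269276504, 0.040249041036999895] [0.11497166855110554, 0.6974422945272228, -0.6947700627065617, 0.13285451140965274] 0.06378644855605103 [-2.3382629   0.39413352  6.26360298]
up 1mm in tool [-0.345 -0.939  0.001]
```

```bash
cat > pour.py <<'E'
from fk import *
from scipy.spatial.transform import Slerp
P0=np.array([.7064,.0507,.0402]); r0=R.from_quat([.11497167,.69744229,-.69477006,.13285451])
al=20; tt=88; ps=np.radians(-83); u=np.array([np.cos(ps),np.sin(ps),0]); th=np.radians(al+tt)
# rim edge relative TCP in cup frame (x fwd, z up), tip at .064 and cup on 4 mm coaster
rx,rz=.032-.0094,.089-.0402
dx,dz=rx*np.cos(th)+rz*np.sin(th),-rx*np.sin(th)+rz*np.cos(th)
PF=np.array([.588,-.301,.088])-u*(dx+.015)-[0,0,dz]
PA=P0+[0,0,.125]; rB=tooltilt(ps,np.radians(-al)); PB=np.r_[PF[:2],.17]
PM=np.r_[PF[:2],.15]
key=[(P0,r0,0),(PA,r0,6),(PB,rB,12),(PF,tooltilt(ps,np.radians(tt)),16)]
if __name__=='__main__':
    print('PF',PF,'dx dz',dx,dz); q=get_obs()['q']
    for (p0,ra,_),(p1,rb,n) in zip(key,key[1:]):
        ax=(ra.inv()*rb).as_rotvec(); print('---',n)
        for k in range(1,n+1):
            f=k/n; rot=ra*R.from_rotvec(ax*f); p=p0+(p1-p0)*f; q1,e=ik(p,rot,q)
            w=fk(q1)[0]; print(delta(p,rot,(p0,ra)).tolist(), q1.round(2).tolist() if k in(1,n//2,n) else '', '' if e<1e-3 else e, round(np.abs(q1-q).max(),2)); q=q1
        print('wrist',w.round(3))
E
python3 pour.py
```

```text
PF [ 0.58136692 -0.24697792  0.12457391] dx dz 0.039427773922329684 -0.0365739065937679
--- 6
[-7.2, -19.6, 0.0, 0.0, 0.0, 0.0] [-0.11, 0.7, 1.63, 0.1, 0.47, 1.36]  0.04
[-14.4, -39.1, 0.0, 0.0, 0.0, 0.0]   0.04
[-21.6, -58.7, 0.0, 0.0, 0.0, 0.0] [-0.11, 0.64, 1.61, 0.09, 0.55, 1.37]  0.04
[-28.8, -78.2, 0.1, 0.0, 0.0, 0.0]   0.04
[-35.9, -97.8, 0.1, 0.0, 0.0, 0.0]   0.04
[-43.1, -117.3, 0.1, 0.0, 0.0, 0.0] [-0.11, 0.55, 1.56, 0.07, 0.68, 1.39]  0.04
wrist [0.593 0.048 0.475]
--- 12
[10.2, -4.2, 24.5, 2.4, 6.6, -0.0] [-0.13, 0.54, 1.59, 0.02, 0.67, 1.53]  0.14
[20.5, -8.3, 49.1, 4.8, 13.2, -0.0]   0.14
[30.7, -12.5, 73.6, 7.2, 19.8, -0.0]   0.14
[41.0, -16.7, 98.1, 9.7, 26.4, -0.1]   0.14
[51.2, -20.9, 122.7, 12.1, 33.1, -0.1]   0.13
[61.4, -25.0, 147.2, 14.5, 39.7, -0.1] [-0.24, 0.5, 1.65, -0.25, 0.69, 2.21]  0.13
[71.7, -29.2, 171.7, 16.9, 46.3, -0.1]   0.12
[81.9, -33.4, 196.3, 19.3, 52.9, -0.1]   0.11
[92.2, -37.5, 220.8, 21.7, 59.5, -0.1]   0.11
[102.4, -41.7, 245.3, 24.2, 66.1, -0.2]   0.1
[112.6, -45.9, 269.9, 26.6, 72.7, -0.2]   0.09
[122.9, -50.1, 294.4, 29.0, 79.3, -0.2] [-
[... 183 characters left out ...]
 -13.5]   0.13
[2.9, 8.0, 0.0, 0.0, -0.0, -20.2]   0.11
[3.9, 10.7, 0.0, -0.0, 0.0, -27.0]   0.1
[4.9, 13.3, 0.0, 0.0, -0.0, -33.7]   0.1
[5.8, 16.0, 0.0, 0.0, 0.0, -40.5]   0.1
[6.8, 18.7, 0.0, -0.0, 0.0, -47.3]   0.1
[7.8, 21.3, 0.0, 0.0, -0.0, -54.0] [-0.77, 0.8, 1.18, 0.36, 1.63, 2.18]  0.1
[8.7, 24.0, 0.0, 0.0, 0.0, -60.7]   0.1
[9.7, 26.7, 0.0, -0.0, 0.0, -67.5]   0.1
[10.7, 29.3, 0.0, 0.0, 0.0, -74.2]   0.1
[11.7, 32.0, 0.0, 0.0, 0.0, -81.0]   0.09
[12.6, 34.7, 0.0, -0.0, 0.0, -87.7]   0.09
[13.6, 37.4, 0.0, -0.0, -0.0, -94.5]   0.08
[14.6, 40.0, 0.0, -0.0, -0.0, -101.2]   0.08
[15.5, 42.7, 0.0, 0.0, -0.0, -108.0] [-0.88, 1.3, 0.82, 0.86, 2.35, 2.28]  0.08
wrist [ 0.622 -0.574  0.136]
```

```bash
sed -i 's/np.radians(-83); u/np.radians(-75); u/; s/^key=.*/key=[(P0,r0,0),(PA,r0,6),(PB,rB,10),((PB+PF)\/2,tooltilt(ps,np.radians((tt-al)\/2)),8),(PF,tooltilt(ps,np.radians(tt)),8)]/' pour.py; python3 pour.py | cut -c1-150
```

```text
PF [ 0.57391306 -0.24842681  0.12457391] dx dz 0.039427773922329684 -0.0365739065937679
--- 6
[-7.2, -19.6, 0.0, 0.0, 0.0, 0.0] [-0.11, 0.7, 1.63, 0.1, 0.47, 1.36]  0.04
[-14.4, -39.1, 0.0, 0.0, 0.0, 0.0]   0.04
[-21.6, -58.7, 0.0, 0.0, 0.0, 0.0] [-0.11, 0.64, 1.61, 0.09, 0.55, 1.37]  0.04
[-28.8, -78.2, 0.1, 0.0, 0.0, 0.0]   0.04
[-35.9, -97.8, 0.1, 0.0, 0.0, 0.0]   0.04
[-43.1, -117.3, 0.1, 0.0, 0.0, 0.0] [-0.11, 0.55, 1.56, 0.07, 0.68, 1.39]  0.04
wrist [0.593 0.048 0.475]
--- 10
[13.0, -5.3, 29.6, 2.6, 7.2, -0.0] [-0.13, 0.53, 1.6, 0.01, 0.66, 1.53]  0.14
[26.0, -10.5, 59.1, 5.2, 14.4, -0.0]   0.14
[39.0, -15.8, 88.7, 7.9, 21.5, -0.1]   0.14
[52.0, -21.1, 118.3, 10.5, 28.7, -0.1]   0.14
[65.0, -26.3, 147.8, 13.1, 35.9, -0.1] [-0.26, 0.49, 1.67, -0.21, 0.66, 2.1]  0.14
[77.9, -31.6, 177.4, 15.7, 43.1, -0.1]   0.13
[90.9, -36.9, 207.0, 18.4, 50.3, -0.1]   0.12
[103.9, -42.1, 236.5, 21.0, 57.5, -0.1]   0.11
[116.9, -47.4, 266.1, 23.6, 64.6, -0.2]   0.1
[129.9, -52.6, 295.6, 26.2, 71.8, -0.2] [-0.45, 0.5, 1.64, -0.37, 0.8, 2.66]  0.1
wrist [ 0.545 -0.14   0.48 ]
--- 8
[1.0, 2.7, 0.0,
[... 242 characters left out ...]
 -0.0, -33.8]   0.12
[5.8, 16.0, 0.0, -0.0, -0.0, -40.5]   0.12
[6.8, 18.7, 0.0, 0.0, -0.0, -47.3]   0.12
[7.8, 21.3, 0.0, 0.0, 0.0, -54.0] [-0.75, 0.82, 1.14, 0.3, 1.69, 2.09]  0.11
wrist [ 0.622 -0.427  0.42 ]
--- 8
[-1.6, 2.4, -0.0, -0.0, -0.0, -6.8] [-0.77, 0.88, 1.08, 0.35, 1.8, 2.08]  0.11
[-3.2, 4.7, -0.0, 0.0, -0.0, -13.5]   0.11
[-4.8, 7.1, -0.0, 0.0, -0.0, -20.3]   0.1
[-6.4, 9.4, -0.0, -0.0, -0.0, -27.0] [-0.82, 1.07, 0.9, 0.5, 2.11, 2.1]  0.1
[-7.9, 11.8, -0.0, -0.0, 0.0, -33.7]   0.09
[-9.5, 14.1, -0.0, -0.0, 0.0, -40.5]   0.09
[-11.1, 16.5, -0.0, -0.0, 0.0, -47.2]   0.08
[-12.7, 18.8, -0.0, 0.0, 0.0, -54.0] [-0.84, 1.33, 0.72, 0.8, 2.46, 2.26]  0.09
wrist [ 0.659 -0.567  0.136]
```

Emit:
drive_tool(plan=[[-3,-9,0,0,0,0,0],[-11,-29,0,0,0,0,0],[-18,-49,0,0,0,0,0],[-26,-70,0,0,0,0,0],[-33,-90,0,0,0,0,0],[-40,-108,0,0,0,0,0],[-43,-117,0,0,0,0,0],[-43,-117,0,0,0,0,0]])

```text
time: 64.3
position: [0.7067, 0.0506, 0.1648]
tool_rot: [0.115, 0.697, -0.695, 0.133]
ft_force: [0.1, -0.1, -1.2]
grip_width: 0.0637
```

Emit:
drive_tool(plan=[[13,-5,30,2.6,7.2,0,0],[26,-10.5,59,5.2,14.4,0,0],[39,-16,89,7.9,21.5,0,0],[52,-21,118,10.5,28.7,0,0],[65,-26,148,13.1,35.9,0,0],[78,-31.5,177,15.7,43.1,0,0],[91,-37,207,18.4,50.3,0,0],[104,-42,236.5,21,57.5,0,0],[117,-47.5,266,23.6,64.6,0,0],[130,-52.5,295.5,26.2,71.8,0,0]])

```text
time: 65.3
position: [0.5716, -0.2486, 0.1662]
tool_rot: [-0.521, -0.476, 0.627, 0.329]
ft_force: [1.2, 0.2, -1.3]
grip_width: 0.064
```

Emit:
drive_tool(plan=[[0,0,0,0,0,0,0],[0,0,0,0,0,0,0],[0,0,0,0,0,0,0]])

```text
time: 65.6
position: [0.5728, -0.2472, 0.1668]
tool_rot: [-0.52, -0.478, 0.628, 0.327]
ft_force: [0.6, 0.1, -1.2]
grip_width: 0.0642
```

```bash
python3 - <<'E'
from pour import *
o=get_obs(); print(o['time'],o['position'],PB,np.degrees((R.from_quat(o['tool_rot']).inv()*rB).as_rotvec()).round(1),o['ft_force'],o['grip_width'],o['q'].round(2))
E
```

```text
65.6 [ 0.57277628 -0.24719059  0.16677138] [ 0.57391306 -0.24842681  0.17      ] [-0.1  0.1  0.1] [ 0.55289564  0.06557031 -1.22070778] 0.06420967202132898 [-0.45  0.51  1.65 -0.37  0.79  2.67]
```

Right on target. Now tilt: first half, then the pour half slowly.

Emit:
drive_tool(plan=[[1,2.7,0,0,0,-6.8,0],[1.9,5.3,0,0,0,-13.5,0],[2.9,8,0,0,0,-20.3,0],[3.9,10.7,0,0,0,-27,0],[4.9,13.3,0,0,0,-33.8,0],[5.8,16,0,0,0,-40.5,0],[6.8,18.7,0,0,0,-47.3,0],[7.8,21.3,0,0,0,-54,0],[7.8,21.3,0,0,0,-54,0]])

```text
time: 66.5
position: [0.5728, -0.2499, 0.1408]
tool_rot: [0.247, 0.661, -0.411, -0.577]
ft_force: [-0.6, 0.7, -1.8]
grip_width: 0.0637
```

Emit:
drive_tool(plan=[[-1,1.5,0,0,0,-4,0],[-2,3,0,0,0,-9,0],[-3.2,4.7,0,0,0,-13.5,0],[-4.8,7.1,0,0,0,-20.3,0],[-6.4,9.4,0,0,0,-27,0],[-7.5,11,0,0,0,-31,0],[-8.3,12.3,0,0,0,-35,0],[-9,13.3,0,0,0,-38,0],[-9.5,14.1,0,0,0,-40.5,0],[-10.3,15.3,0,0,0,-44,0]])

```text
time: 67.5
position: [0.5744, -0.2466, 0.1275]
tool_rot: [-0.018, 0.707, -0.167, -0.687]
ft_force: [0.0, 0.0, -1.8]
grip_width: 0.0642
```

Emit:
drive_tool(plan=[[0,0,0,0,0,-2,0],[0,0,0,0,0,-4,0],[0,0,0,0,0,-6,0],[0,0,0,0,0,-8,0],[0,0,0,0,0,-10,0],[0,0,0,0,0,-10,0],[0,0,0,0,0,-10,0],[0,0,0,0,0,-10,0],[0,0,0,0,0,-10,0],[0,0,0,0,0,-10,0]])

```text
time: 68.5
position: [0.5734, -0.2484, 0.1271]
tool_rot: [-0.079, 0.703, -0.105, -0.699]
ft_force: [-0.6, 0.2, 0.0]
grip_width: 0.0641
```

```bash
python3 - <<'E'
from pour import *
o=get_obs(); m=R.from_quat(o['tool_rot']).as_matrix(); print(o['time'],o['position'],m[:,1].round(2),o['ft_force'],o['grip_width'],o['q'].round(2))
im=camera('top'); cv2.imwrite('pics/t10.png',im)
for d in mark_of('top','bead1_center')[:8]: print(np.round(d['location']),round(d['conf'],2),at('top',d['location'],.014).round(3))
camera('scene')
for d in mark_of('scene','bead1_center')[:8]: print('scene',np.round(d['location']),round(d['conf'],2),at('scene',d['location'],.014).round(3))
E
```

```text
68.5 [ 0.57339561 -0.24840561  0.12712297] [-0.26  0.97 -0.04] [-0.58849025  0.17326108  0.02740362] 0.06405356731561271 [-0.84  1.32  0.74  0.79  2.45  2.25]
scene [294. 325.] 0.51 [ 0.658 -0.062  0.014]
```

Emit:
drive_tool(plan=[[0,0,0,0,0,-3,0],[0,0,0,0,0,-6,0],[0,0,0,0,0,-6,0],[0,0,0,0,0,-6,0],[0,0,0,0,0,-6,0],[0,0,0,0,0,-6,0],[0,0,0,0,0,0,0]])

```text
time: 69.4
position: [0.5723, -0.247, 0.1229]
tool_rot: [0.081, -0.701, 0.104, 0.701]
ft_force: [-0.6, 0.1, -1.2]
grip_width: 0.0637
```

Emit:
drive_tool(plan=[[9.5,-13.5,0,0,0,6.8,0],[11,-16,0,0,0,13.5,0],[12,-18,0,0,0,20,0],[13,-19,0,0,0,27,0],[13,-19,0,0,0,33.7,0],[13,-19,0,0,0,40.5,0],[13,-19,0,0,0,47.2,0],[13,-19,0,0,0,54,0]])

```text
time: 70.2
position: [0.5784, -0.2671, 0.1418]
tool_rot: [0.25, 0.662, -0.413, -0.574]
ft_force: [0.6, -0.5, -1.7]
grip_width: 0.0638
```

```bash
python3 - <<'E'
from pour import *
o=get_obs(); print(o['time'],o['position'],o['ft_force'],o['grip_width'],o['q'].round(2))
camera('top')
for d in mark_of('top','bead1_center')[:8]: print(np.round(d['location']),round(d['conf'],2),at('top',d['location'],.014).round(3))
rM=tooltilt(ps,np.radians((tt-al)/2)); print(np.degrees((R.from_quat(o['tool_rot']).inv()*rM).as_rotvec()).round(1))
base=(o['position'],R.from_quat(o['tool_rot']))
ax=(base[1].inv()*rB).as_rotvec()
for k in (2,4,6,8): print(delta(base[0]+(PB-base[0])*k/8,base[1]*R.from_rotvec(ax*k/8),base))
print('back'); ax=(rB.inv()*r0).as_rotvec()
for k in range(1,11): print(delta(PB+(PA-PB)*k/10,rB*R.from_rotvec(ax*k/10),(PB,rB)).tolist())
E
```

```text
70.2 [ 0.57839697 -0.26705405  0.14177502] [ 0.63246966 -0.5252874  -1.70655339] 0.06378184164354274 [-0.76  0.84  1.11  0.29  1.7   2.08]
[ 0.   0.  -0.5]
[ 7.9 -3.2 -0.1  0.   0.  13.4]
[15.8 -6.5 -0.3  0.   0.  26.8]
[23.7 -9.7 -0.4  0.   0.  40.2]
[ 31.6 -12.9  -0.5   0.1   0.   53.5]
back
[24.1, -8.3, -20.5, -2.6, -7.2, 0.0]
[48.2, -16.5, -41.1, -5.2, -14.4, 0.0]
[72.3, -24.8, -61.6, -7.9, -21.5, 0.1]
[96.4, -33.0, -82.2, -10.5, -28.7, 0.1]
[120.5, -41.3, -102.7, -13.1, -35.9, 0.1]
[144.6, -49.5, -123.2, -15.7, -43.1, 0.1]
[168.7, -57.8, -143.8, -18.4, -50.3, 0.1]
[192.7, -66.1, -164.3, -21.0, -57.5, 0.1]
[216.8, -74.3, -184.9, -23.6, -64.6, 0.2]
[240.9, -82.6, -205.4, -26.2, -71.8, 0.2]
```

Emit:
drive_tool(plan=[[4,-2,0,0,0,6.7,0],[8,-3,0,0,0,13.4,0],[12,-5,0,0,0,20,0],[16,-6.5,0,0,0,26.8,0],[20,-8,0,0,0,33.5,0],[24,-10,0,0,0,40.2,0],[28,-11.5,0,0,0,47,0],[31.6,-13,-0.5,0,0,53.5,0],[31.6,-13,-0.5,0,0,53.5,0],[31.6,-13,-0.5,0,0,53.5,0]])

```text
time: 71.3
position: [0.5738, -0.2477, 0.1681]
tool_rot: [-0.518, -0.48, 0.626, 0.33]
ft_force: [0.5, -0.1, -1.1]
grip_width: 0.0634
```

Emit:
drive_tool(plan=[[24,-8,-20.5,-2.6,-7.2,0,0],[48,-16.5,-41,-5.2,-14.4,0,0],[72,-25,-61.5,-7.9,-21.5,0.1,0],[96.5,-33,-82,-10.5,-28.7,0.1,0],[120.5,-41,-102.5,-13.1,-35.9,0.1,0],[144.5,-49.5,-123,-15.7,-43.1,0.1,0],[168.5,-58,-144,-18.4,-50.3,0.1,0],[192.5,-66,-164,-21,-57.5,0.1,0],[217,-74,-185,-23.6,-64.6,0.2,0],[241,-82.5,-205.5,-26.2,-71.8,0.2,0]])

```text
time: 72.3
position: [0.708, 0.0507, 0.1655]
tool_rot: [0.113, 0.701, -0.692, 0.132]
ft_force: [0.2, -1.0, -0.3]
grip_width: 0.0636
```

Emit:
drive_tool(plan=[[0,0,0,0,0,0,0],[0,0,0,0,0,0,0],[0,0,0,0,0,0,0]])

```text
time: 72.6
position: [0.7063, 0.0497, 0.1653]
tool_rot: [0.115, 0.7, -0.693, 0.13]
ft_force: [0.5, 0.1, -1.9]
grip_width: 0.0639
```

```bash
python3 - <<'E'
from pour import *
o=get_obs(); print(o['time'],o['position'],PA,o['ft_force'],o['grip_width'],o['q'].round(2), np.degrees((R.from_quat(o['tool_rot']).inv()*r0).as_rotvec()).round(2))
t=camera('top'); 
for d in mark_of('top','bead1_center')[:8]: print(np.round(d['location']),round(d['conf'],2),at('top',d['location'],.014).round(3))
w=camera('wrist')
for d in mark_of('wrist','bead1_center')[:8]: print('w',np.round(d['location']),round(d['conf'],2))
a=cv2.resize(t[195:330,290:545],None,fx=2.8,fy=2.8,interpolation=cv2.INTER_CUBIC)
s=camera('scene'); b=np.hstack([cv2.resize(s[280:400,100:280],(400,222*400//333)),cv2.resize(w[140:320,220:440],(314,222*400//333))])
cv2.imwrite('pics/fin.png',np.vstack([a,np.pad(b,((0,0),(0,0),(0,0)))[:,:714]]) if a.shape[1]==714 else a); print(a.shape,b.shape)
E
```

```text
72.6 [0.70630287 0.0497432  0.16527031] [0.7064 0.0507 0.1652] [ 0.48158389  0.14543487 -1.86006833] 0.06388550444449394 [-0.11  0.55  1.56  0.08  0.69  1.38] [ 0.33 -0.3   0.21]
[509. 237.] 0.59 [ 0.583 -0.332  0.014]
[512. 281.] 0.39 [ 0.492 -0.337  0.014]
w [460. 310.] 0.56
(378, 714, 3) (266, 714, 3)
```

Last picture (16): trough from top, scene, and the cup inside from the wrist.

```bash
python3 - <<'E'
import cv2
a=cv2.imread('pics/fin.png'); print(a.shape); cv2.imwrite('pics/fin2.png',cv2.resize(a,(664,600)))
E
```

```text
(644, 714, 3)
```

View pics/fin2.png

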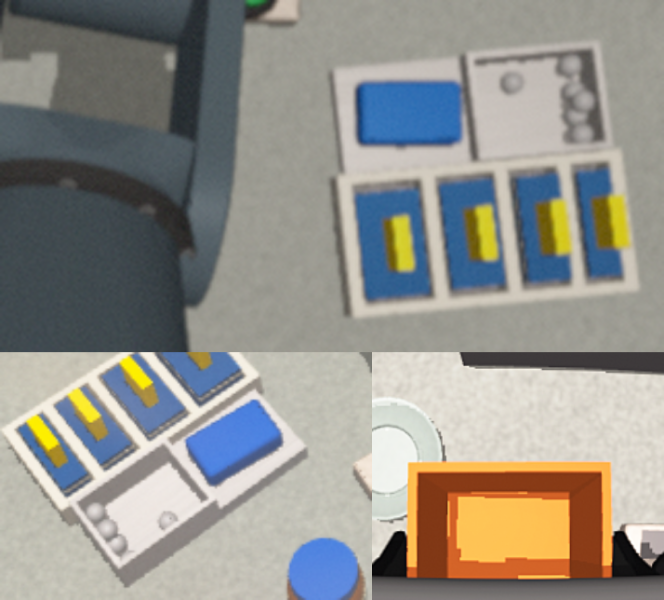

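All beads are in the trough: one at (512,82), five along the right wall. The cup is empty, and all four cassettes stand in their slots. Setting the cup down.

Emit:
drive_tool(plan=[[10,28,-1,0,0,0,0],[24,66,-1,0,0,0,0],[36,98,-1,0,0,0,0],[40,109,-1,0,0,0,0],[42,114,-1,0,0,0,0],[42.5,116,-1,0,0,0,0],[43,117,-1,0,0,0,0],[43,117,-1,0,0,0,0]])

```text
time: 73.65
position: [0.7071, 0.0532, 0.0429]
tool_rot: [0.116, 0.7, -0.692, 0.133]
ft_force: [-0.6, 0.3, -0.5]
grip_width: 0.0635
```

Emit:
drive_tool(plan=[[0.7,2,2,0,0,0,0],[1,2.8,2,0,0,0,0],[1,2.8,2,0,0,0,0]])

```text
time: 73.95
position: [0.7073, 0.0513, 0.0405]
tool_rot: [0.116, 0.7, -0.692, 0.133]
ft_force: [-2.9, 0.4, 6.6]
grip_width: 0.0635
```

Emit:
drive_tool(plan=[[0,0,0,0,0,0,86],[0,0,0,0,0,0,86],[0,0,0,0,0,0,86],[0,0,0,0,0,0,86],[0,0,0,0,0,0,86],[0,-20,0,0,0,0,86],[0,-60,0,0,0,0,86],[0,-100,0,0,0,0,86],[0,-130,0,0,0,0,86],[0,-130,0,0,0,0,86]])

```text
time: 74.95
position: [0.6631, 0.0493, 0.1651]
tool_rot: [0.117, 0.699, -0.692, 0.134]
ft_force: [0.0, -0.3, 0.4]
grip_width: 0.0858
```

```bash
python3 - <<'E'
from pour import *
camera('top'); o=get_obs(); im=camera('wrist'); print(o['time'],o['position'],o['grip_width'])
m=cv2.inRange(cv2.cvtColor(im,cv2.COLOR_BGR2HSV),(4,110,50),(20,255,255)); n,l,s,c=cv2.connectedComponentsWithStats(m)
i=[i for i in range(1,n) if s[i,4]>4000 and abs(c[i][0]-325)<40][0]; x,y,w,h=s[i,:4]; print(s[i]); cc=np.array([at('wrist',p,.089,o) for p in((x,y),(x+w,y),(x+w,y+h),(x,y+h))]); print('cup',cc.mean(0),cc.round(3).tolist())
G=((45,100,60),(80,255,255))
for z in (.028,.035): print([r for r in rects('wrist',im,*G,z,150,o)], [r for r in rects('top',camera('top'),*G,z,60)][:6])
b=at('wrist',mark_of('wrist','timer_button_top')[0]['location'],.03,o); print('mark',b)
rot=down(np.radians(180)); print(delta([.674,-.080,.10],rot))
E
```

```text
75.0 [0.6623668  0.04932658 0.16275815] 0.08613846222332364
[ 272  184   94  104 8482]
cup [0.68924475 0.05250893 0.089     ] [[0.728, 0.089, 0.089], [0.729, 0.018, 0.089], [0.651, 0.017, 0.089], [0.649, 0.086, 0.089]]
[(array([592.,  96.]), array([ 887.4, -307.2]), -90.0, 176, 123), (array([458., 262.]), array([673.6, -78. ]), -89.7, 36, 35)] [(array([520.,  95.]), array([ 888.6, -359.8]), -90.0, 251, 113), (array([513., 162.]), array([ 739.2, -335.3]), -61.9, 31, 29), (array([392., 189.]), array([677.8, -85.8]), 0.7, 29, 12)]
[(array([592.,  96.]), array([ 882.7, -299.9]), -90.0, 172, 121), (array([458., 262.]), array([673.3, -75.4]), -89.7, 35, 34)] [(array([520.,  95.]), array([ 885.6, -356.9]), -90.0, 249, 112), (array([513., 162.]), array([ 737.4, -332.5]), -26.1, 30, 29), (array([392., 188.]), array([675.2, -84.8]), 0.8, 31, 12)]
mark [ 0.67124301 -0.08123358  0.03      ]
[ 10.1  57.5 130.2   0.6   1.4 -19.9]
```

Emit:
drive_tool(plan=[[-10,-20,20,0,0,0,0],[-10,-20,60,0,0,-4,0],[-5,-10,100,0,0,-10,0],[5,20,128,0.6,1.4,-16,0],[10,45,128,0.6,1.4,-20,0],[10,57,128,0.6,1.4,-20,0],[10,57,128,0.6,1.4,-20,0],[10,57,128,0.6,1.4,-20,0],[10,57,128,0.6,1.4,-20,0],[10,57,128,0.6,1.4,-20,0]])

```text
time: 76.2
position: [0.675, -0.0774, 0.1043]
tool_rot: [-0.001, -0.707, 0.707, -0.001]
ft_force: [-0.3, 0.2, 1.0]
grip_width: 0.0139
```

Emit:
drive_tool(plan=[[0,0,0,0,0,0,0],[0,0,0,0,0,0,0],[0,0,0,0,0,0,0],[0,0,0,0,0,0,0],[0,0,0,0,0,0,0],[0,0,0,0,0,0,0]])

```text
time: 76.8
position: [0.6747, -0.0779, 0.1024]
tool_rot: [0.0, 0.707, -0.707, -0.0]
ft_force: [-0.4, 0.9, 0.3]
grip_width: 0.0005
```

```bash
python3 - <<'E'
from pour import *
o=get_obs(); im=camera('wrist'); print(o['time'],o['position'],o['grip_width'],o['ft_force'],R.from_quat(o['tool_rot']).as_matrix()[:,1].round(3))
G=((45,100,60),(80,255,255))
for r in rects('wrist',im,*G,.03,150,o): print(r)
print(delta([.6735,-.078,.03],down(np.radians(180))))
E
```

```text
76.8 [ 0.67471989 -0.07791118  0.1023644 ] 0.0005401737019263245 [-0.44669268  0.86072504  0.30880494] [ 0.001  0.    -1.   ]
(array([575.,  33.]), array([ 867.5, -300. ]), -89.9, 150, 75)
(array([618., 171.]), array([ 735. , -342.2]), 89.9, 42, 34)
(array([316., 242.]), array([670.5, -73.3]), 0.6, 37, 35)
[ 1.3 72.3  0.1  0.  -0.  -0. ]
```

Emit:
drive_tool(plan=[[3,40,-3,0,0,0,0],[3,75,-3,0,0,0,0],[3,88,-3,0,0,0,0],[3,92,-3,0,0,0,0],[3,94,-3,0,0,0,0],[3,94,-3,0,0,0,0]])

```text
time: 77.45
position: [0.6693, -0.0742, 0.0121]
tool_rot: [-0.002, 0.708, -0.707, -0.002]
ft_force: [-9.8, 2.7, 18.6]
grip_width: 0.0003
```

Emit:
drive_tool(plan=[[0,2,0,0,0,0,0],[0,4,0,0,0,0,0],[0,4,0,0,0,0,0]])

```text
time: 77.75
position: [0.6694, -0.0742, 0.0118]
tool_rot: [-0.002, 0.707, -0.707, -0.001]
ft_force: [-14.8, 2.5, 35.8]
grip_width: 0.0003
```

Emit:
drive_tool(plan=[[0,2,0,0,0,0,0],[0,4,0,0,0,0,0],[0,4,0,0,0,0,0]])

```text
time: 78.05
position: [0.6695, -0.0743, 0.0115]
tool_rot: [-0.002, 0.707, -0.707, -0.001]
ft_force: [-20.1, 3.2, 52.4]
grip_width: 0.0005
```

Emit:
drive_tool(plan=[[-1,-14,1.5,0,0,0,0],[-1,-22,1.5,0,0,0,0],[-1,-22,1.5,0,0,0,0],[-1,-22,1.5,0,0,0,0]])

```text
time: 78.45
position: [0.6728, -0.0764, 0.022]
tool_rot: [0.0, 0.707, -0.707, -0.0]
ft_force: [-0.1, 0.4, -0.3]
grip_width: 0.0002
```

Emit:
drive_tool(plan=[[0,2,0,0,0,0,0],[0,2,0,0,0,0,0]])

```text
time: 78.65
position: [0.6718, -0.0761, 0.0187]
tool_rot: [-0.001, 0.707, -0.707, -0.001]
ft_force: [0.2, 0.4, -0.3]
grip_width: 0.0005
```

Emit:
drive_tool(plan=[[0,2,0,0,0,0,0],[0,2,0,0,0,0,0]])

```text
time: 78.85
position: [0.6722, -0.0762, 0.0177]
tool_rot: [-0.0, 0.707, -0.707, -0.001]
ft_force: [-1.4, 0.3, 2.2]
grip_width: 0.0005
```

Emit:
drive_tool(plan=[[0,2,0,0,0,0,0],[0,2,0,0,0,0,0]])

```text
time: 79.05
position: [0.6725, -0.0763, 0.0163]
tool_rot: [0.0, 0.707, -0.707, -0.0]
ft_force: [-0.7, 0.2, 2.7]
grip_width: 0.0006
```

Emit:
drive_tool(plan=[[0,2,0,0,0,0,0],[0,2,0,0,0,0,0]])

```text
time: 79.25
position: [0.6726, -0.0763, 0.0145]
tool_rot: [0.0, 0.707, -0.707, -0.0]
ft_force: [-2.2, 1.1, 3.8]
grip_width: 0.0002
```

Emit:
drive_tool(plan=[[0,2,0,0,0,0,0],[0,2,0,0,0,0,0]])

```text
time: 79.45
position: [0.6727, -0.0763, 0.0125]
tool_rot: [0.0, 0.707, -0.707, -0.0]
ft_force: [-2.4, 0.4, 4.9]
grip_width: 0.0003
```

Emit:
drive_tool(plan=[[0,3,0,0,0,0,0],[0,3,0,0,0,0,0]])

```text
time: 79.65
position: [0.6728, -0.0764, 0.0121]
tool_rot: [0.0, 0.707, -0.707, 0.0]
ft_force: [-6.6, 1.3, 16.6]
grip_width: 0.0001
```

The force profile is the spring ramp from about 18.5 to 12.5 mm (6 mm of travel, about 5 N) and then a hard stop, so the button was fully down. Withdraw, do a last check, and hand in.

Emit:
drive_tool(plan=[[0,-30,0,0,0,0,0],[0,-80,0,0,0,0,0],[0,-130,0,0,0,0,0],[0,-180,0,0,0,0,0],[60,-200,0,0,0,0,0],[110,-200,0,0,0,0,0],[110,-200,0,0,0,0,0],[110,-200,0,0,0,0,0],[110,-200,0,0,0,0,0]])

```text
time: 80.55
position: [0.5643, -0.0769, 0.2097]
tool_rot: [-0.002, -0.707, 0.707, -0.001]
ft_force: [1.0, 0.5, 1.1]
grip_width: 0.0003
```

```bash
python3 - <<'E'
from h import *
o=get_obs(); im=camera('wrist'); print(o['time'],o['position'],o['ft_force'])
for k,z in ((Y,.076),(B,.040)):
    for r in rects('wrist',im,*k,z,150,o):
        if 400<r[1][0]<540 and r[1][1]<-150: print(r)
for t in('bead1_center','bead_cup','petri_dish','sample_jar'):
    print(t,[(np.round(d['location']).tolist(),round(d['conf'],2),at('wrist',d['location'],.014 if 'bead1' in t else .004,o).round(3)[:2].tolist()) for d in mark_of('wrist',t)[:7] if d['conf']>.3])
print(hand_in())
E
```

```text
80.55 [ 0.56433953 -0.07689553  0.20970319] [1.00839578 0.45484538 1.12772485]
(array([558., 277.]), array([ 502.9, -332.7]), 6.4, 46, 35)
(array([523., 281.]), array([ 501.1, -288.3]), 2.9, 38, 25)
(array([478., 284.]), array([ 498.6, -233.5]), -7.1, 31, 19)
(array([534., 285.]), array([ 495.1, -301.8]), 11.9, 28, 12)
(array([489., 290.]), array([ 492.1, -245.7]), 6.9, 21, 11)
(array([547., 261.]), array([ 499.8, -343. ]), 6.2, 71, 27)
(array([516., 265.]), array([ 497.4, -300. ]), 6.2, 65, 35)
(array([474., 266.]), array([ 497.6, -244.8]), 6.8, 54, 42)
(array([417., 254.]), array([ 520., -177.]), -83.3, 44, 4)
(array([422., 266.]), array([ 507.9, -180.6]), -89.0, 50, 17)
bead1_center [([543.0, 197.0], 0.55, [0.581, -0.338])]
bead_cup []
petri_dish [([130.0, 44.0], 0.78, [0.76, 0.145])]
sample_jar [([435.0, 41.0], 0.91, [0.749, -0.2])]
the job is handed in; nothing more can be done
None
```

The job is handed in, at about 81 s of the 208 s allowed. The chilled rack is the one on the robot's right, and everything you asked for is in it, as far as my checks could show.

**Cassettes**
- All four were present, and each now stands in the slot 5 mm wider than itself: 26, 34, 42 and 50 mm from the narrowest slot up.
- I measured the widths in the images. The 42 and 50 mm cassettes were also tried in slot 2, which refused them. I did not try slots that were already filled.
- The 34 mm cassette slipped from a shallow grip early on and fell on its side. I picked it up, set it upright and put it in slot 2. The cause was that the fingertips end about 27 mm short of the reported tool point, so I gripped deeper after that.

**Beads and cup**
- The beads went into the trough. The last picture showed one loose bead and about five clustered along one wall, and the part of the cup's inside in view was empty.
- The cup is back upright on its coaster, within a few millimetres of where it started.

**Timer**
- I pressed the white timer's button last. The force rose over 6 mm to about 5 N and then hit a hard stop, so it was fully down.
- A first press went harder than needed, about 52 N at the fingertips. That is below the 120 N wrist limit. The 40 N limit covers the arm and gripper body, which should not have been touching anything.

**Checks that fell short**
- In the final view the networks found only one of the clustered beads and did not find the cup, which was at the edge of the picture. The full bead count rests on the earlier picture.

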